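# Change the vacuum line's filter and rotate the spares

## Task

The bench vacuum line needs a fresh dust filter: push the red valve knob fully home first, then stand the front orange-capped filter from the rack centred on the port, swing both halves of the clamp ring shut around the two flanges, flip the latch lever fully shut, and only then pull the valve knob fully out again. Rotate the spares as well, first in, first out: bring the remaining orange-capped filter up against the rack's front stop and stand every blue-capped filter upright on the floor of the lane behind it. Leave the tape roll, the jar and the wax where they are.

Things in the scene. Friction and masses are not known exactly. Their poses are not given: they have to be found in the camera images.
- manifold: grey base plate (130 x 300 mm, 12 mm thick) of the bench vacuum line, fixed to the worktop, with the port, its clamp ring and the slide valve. Origin on the worktop under the port's axis; z up, -x is its front (roughly toward the robot), +y its left. The valve block (50 x 56 mm, top 68 mm, with a nipple to 90 mm) is centred 160 mm to +y of the port
- port_seat (a point): centre of the flat top of the port's flange (52 mm across), 45 mm above the worktop; a filter stands on it flange to flange, so that its origin is at this point. Nothing centres it but the closing clamp; it may stand up to 3 mm off centre before
- clamp_hinge (a point): on the vertical hinge pin of both clamp halves, 40 mm behind (+x of) the port axis, at seat height. The two steel half rings swing in the horizontal plane about it, one on each side; their tops are 57 mm above the worktop; shut, they hold both flanges with about 1.5 mm play
- jaw_left (a joint): angle of the left (+y) clamp half: 0 shut round the flanges, up to 1.15 wide open; from above it shuts counter-clockwise. It stays where it is left (friction about 0.06 N m)
- jaw_left_post (a point): near the top of the upright grip post (10 mm across, red tip) of the left clamp half, 87 mm above the worktop; the post runs from 55 to 95 mm. 84 mm from the hinge pin; shut, it is 38 mm in front of and 32 mm to the left of the port axis
- jaw_right (a joint): angle of the right (-y) clamp half: 0 shut, up to 1.15 wide open; from above it shuts clockwise; stays where it is left
- jaw_right_post (a point): the same point on the right clamp half's grip post; shut, 38 mm in front of and 32 mm to the right of the port axis
- latch (a joint): angle of the brass latch lever, which is carried on the nose of the right clamp half: 0 shut (lying across the nose of the left half), 1.3 open (pointing to the front). From above it shuts clockwise. It stays where it is left (friction about 0.03 N m)
- latch_hinge (a point): on the vertical pivot of the latch lever, at the right clamp half's nose (it moves with that half); with the clamp shut it is 68 mm in front of and 12 mm to the right of the port axis
- latch_post (a point): near the top of the latch lever's upright grip post (10 mm across, yellow tip), 87 mm above the worktop, the post running from 50 to 95 mm; 48 mm from the pivot. Shut, it is 80 mm in front of and 34 mm to the left of the port axis
- valve (a joint): travel of the slide valve knob (m): 0 fully home (line shut), 0.028 fully out (line open). It clicks into either end; about 5 N to move it over the middle
- valve_knob (a point): centre of the red knob of the slide valve, a disc 30 mm across and 12 mm thick on a horizontal stem, 45 mm above the worktop; it slides out toward the manifold's -x. With the knob home its centre is 22 mm in front of the brass collar, 26 mm in front of the block
- rack: first-in-first-out stock rack, fixed: a lane 260 mm long and 62 mm wide inside, white floor 5 mm above the worktop, blue walls 5 mm thick and up to 19 mm above the worktop. Origin on the worktop under its middle; x runs along the lane to the rear, away from the robot; the front stop (yellow mark outside) is at -x
- rack_front (a point): middle of the inner face of the front stop, on the lane's floor; same axes as the rack. A filter touching the stop has its origin 26 mm behind this point
- old_1: a dust filter, an upright canister on a wide foot flange: flange 52 mm across and 6 mm thick at the bottom, white body 40 mm across from 6 to 52 mm up, orange cap 41 mm across from 52 to 67 mm; 0.12 kg; origin at the centre of the underside, z up along its axis; old stock, the front one in the rack at the start: the one to fit
- old_2: a dust filter, an upright canister on a wide foot flange: flange 52 mm across and 6 mm thick at the bottom, white body 40 mm across from 6 to 52 mm up, orange cap 41 mm across from 52 to 67 mm; 0.12 kg; origin at the centre of the underside, z up along its axis; old stock, the one behind it in the rack
- new_1: a dust filter, an upright canister on a wide foot flange: flange 52 mm across and 6 mm thick at the bottom, white body 40 mm across from 6 to 52 mm up, blue cap 41 mm across from 52 to 67 mm; 0.12 kg; origin at the centre of the underside, z up along its axis; new stock, standing on the worktop to the right of the rack; some may be absent
- new_2: a dust filter, an upright canister on a wide foot flange: flange 52 mm across and 6 mm thick at the bottom, white body 40 mm across from 6 to 52 mm up, blue cap 41 mm across from 52 to 67 mm; 0.12 kg; origin at the centre of the underside, z up along its axis; new stock, standing on the worktop to the right of the rack; some may be absent
- new_3: a dust filter, an upright canister on a wide foot flange: flange 52 mm across and 6 mm thick at the bottom, white body 40 mm across from 6 to 52 mm up, blue cap 41 mm across from 52 to 67 mm; 0.12 kg; origin at the centre of the underside, z up along its axis; new stock, standing on the worktop to the right of the rack; some may be absent
- tape_roll: white tape roll 75 mm across, 25 mm high, bystander
- flux_jar: small amber jar with black cap, 50 mm across, 58 mm high, bystander
- wax_puck: round cake of amber wax, 45 mm across, 16 mm high, bystander
Not all that is in view belongs to the job. Leave any turquoise look-alike of the old_1 alone.

How it is judged:
By the outcome, as a careful person would: the job done as asked, in the order asked, and still so for the second after the job is handed in, with the robot touching nothing.
Of new_1, new_2, new_3 only 1 to 3 are there at a start; the rules pass over those that are not, and their reading is None.
At some moment in a run one of new_1, new_2, new_3 may be knocked a few centimetres aside while the robot is not near it.
It also fails if it takes over 210 s, if anything falls off the work surface, if the arm or the gripper's body presses on something with over 40 N, if the wrist force passes 120 N, or if a joint passes its speed limit or range.

## Robot

A 7-joint arm with a two-finger parallel gripper is mounted at the origin on a cart in front of the work surface, level with it; the furniture and walls round the work are solid. World frame = base frame: x ahead of the robot, y to its left, z up, the work surface at z = 0. Lengths are in m, angles in rad, forces in N, time in s.
With the tool pointing down it reaches from about 0.425 to 0.875 m from the base axis. Payload 4.7 kg.
Tool frame: the origin (TCP) lies on the centre line of the jaws, within the pads' length; the fingertips stand 14 mm ahead of it and the grasp point (between the pads) lies 5 mm behind it; z points along the fingers, y is the line along which they close (so a half turn about z gives the same grasp; the last joint's range is limited). The gripper opens to 87 mm and grips with 3 to 60 N. Pads are 19 mm wide; open, the fingers measure 117 mm over their backs; the gripper's body (75 mm by 190 mm) begins 51 mm behind the grasp point.
Start: joints at [1.123, 0.321, -0.07, 1.45, 0.023, 1.371, -0.057], TCP at [0.29, -0.582, 0.237] pointing down, gripper open.
Joint ranges: [-2.86, 2.86], [-0.3, 2.09], [-1.38, 1.24], [0.06, 2.45], [-1.56, 4.7], [0.09, 2.05], [-2.69, 2.69]. Speed limits (rad/s): [2.57, 2.57, 3.14, 3.14, 3.14, 3.14, 3.14].

## Interface

Orientations are given as a rotation vector (axis times angle).
In Python, from bench import * gives the robot as it stands.
- The arm moves only by the shell command python3 -m jog 'ROWS' [FORCE]. ROWS is JSON, a list of rows, each an object of numbers: "claw": the finger opening in mm, from 0 to 87; "dx", "dy", "dz": the shift along the tool's x, y, z in mm; "spin": the turn about the tool's z in degrees. In form: [{"claw": .., "dx": .., "dy": .., "dz": .., "spin": ..}, ...]. A call has 1 to 20 rows; each row is the pose to reach, as a shift and turn from the pose commanded when the call began, along the tool's axes at that moment; what a row does not reach only later rows make up. A row lasts 1/12 s, in which the tool goes at most 41.7 mm and 7.16 degrees, less where a joint would pass 70% of its speed; a pose out of reach is approached as far as the arm can. A call with a gripper value outside its range is refused whole. The fingers move at their own pace and stop on an object; FORCE is the grip in N (left out, the last holds). Time passes only in rows, so rows that repeat a pose let the fingers close. It gives the time, the measured TCP pose, the force, the opening and the grip force at its end, in the units of the state.
- get_state(): the state, without advancing time (a new reading comes with each control period).
- get_image(name): name is "side" or "top"; returns a dict with "frame" (480x640x3 uint8, red, green, blue), "depth" (480x640 float32, m along the optical axis (not along the pixel's ray), 0 where there is no reading), "K" (3x3 intrinsics, pixels), "distortion" ([k1, k2, p1, p2, k3] as OpenCV has them; the pictures are not rectified), "T" (4x4, takes a point from camera to world coordinates). Camera axes: x right, y down, z forward; pixel columns grow to the right and rows downward; lengths in m; the calibration is good to about 2 mm. A picture is of the moment at which its call begins.
- close_job(): hands the job in; it is judged then, once.
The state is a dict: "time": time; "joint_positions": joint angles; "qd": joint speeds; "joint_torque": joint torques, N m; "position": TCP position; "tool_rot": TCP orientation; "ft_force": force on the tool from outside, world axes, zero at the start; "torque": the same for the moment, N m; "grip_width": opening from 0.0 (shut) to 1.0 (fully open); "grip_force": force on a finger pad.
Only numpy, scipy, OpenCV 4.12 (cv2) and the standard library are available. Lean on these libraries where they do the work, as an engineer would, in place of code of your own. Each camera call takes 0.05 s, during which the arm holds its last target. There are 200 camera calls.

## Working session

There is one attempt and no reset: what is moved stays moved. The work goes in short steps, Python scripts to look and compute and a shell command to move; the robot and the scene stay as the last step left them, time stands still between calls to the robot, and variables do not carry over. Pictures are saved under pics/ and viewed, at most 14 in all, crops included, and the job is handed in when it is done.

```bash
ls; mkdir -p pics; cat > h.py <<'E'
from bench import *
import numpy as np, cv2
def save(name,im,fn):
    cv2.imwrite('pics/'+fn,im['frame'][:,:,::-1])
def px2plane(im,pts,z):
    p=cv2.undistortPoints(np.array(pts,float).reshape(-1,1,2),im['K'],np.array(im['distortion'],float))[:,0]
    d=np.c_[p,np.ones(len(p))]@im['T'][:3,:3].T
    o=im['T'][:3,3]
    return o+d*((z-o[2])/d[:,2])[:,None]
E
python3 - <<'E'
from h import *
s=get_state();print(s)
for n in('top','side'):
    im=get_image(n);save(n,im,n+'0.png');print(n,im['K'],im['T'].round(3),im['distortion'])
E
```

```text
pics
{'time': 0.0, 'joint_positions': array([ 1.12309215,  0.32179856, -0.07009289,  1.45165041,  0.022605  ,
        1.3707973 , -0.05688747]), 'qd': array([-2.65776356e-03,  4.48472034e-04,  1.77437988e-04, -2.64780955e-04,
       -2.14889909e-03, -5.70430780e-05, -7.49955954e-04]), 'joint_torque': array([ 1.42139299e-03, -4.91280806e+01, -4.02605440e-01, -3.12526560e+01,
       -6.36624824e-02,  4.37430537e-02,  1.66849409e-04]), 'position': array([ 0.28934602, -0.58147016,  0.23548977]), 'tool_rot': array([-3.05645341e+00, -7.18639961e-01,  8.22331787e-04]), 'ft_force': array([ 0.04071745, -0.06131336, -0.40863393]), 'torque': array([-0.07311051,  0.05171408, -0.01061635]), 'grip_force': 0.0, 'grip_width': 0.996450526771387}
top [[447.94486197   0.         306.624766  ]
 [  0.         447.94486197 238.05282625]
 [  0.           0.           1.        ]] [[-0.008 -0.99   0.142  0.409]
 [-1.     0.005 -0.016  0.005]
 [ 0.015 -0.142 -0.99   1.134]
 [ 0.     0.     0.     1.   ]] [-0.08066256  0.          0.          0.          0.        ]
side [[517.31722481   0.         309.03113572]
 [  0.         517.31722481 248.19439808]
 [  0.           0.           1.        ]] [[-1.    -0.011 -0.004  0.561]
 [-0.003  0.551 -0.834  1.135]
 [ 0.011 -0.834 -0.551  0.839]
 [ 0.     0.     0.     1.   ]] [-0.09488835  0.          0.          0.          0.        ]
```

View pics/top0.png

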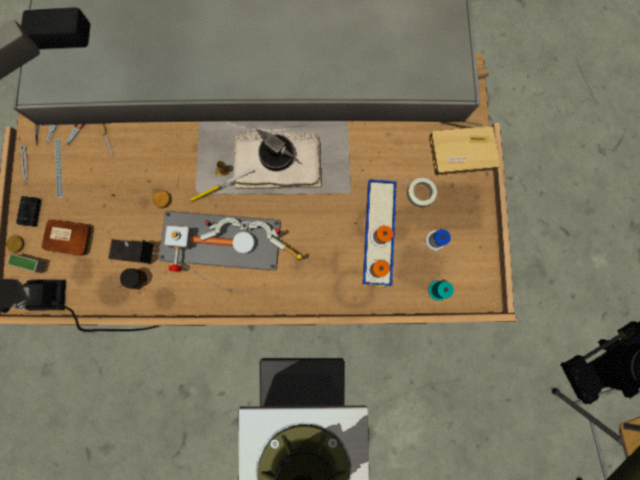

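View pics/side0.png

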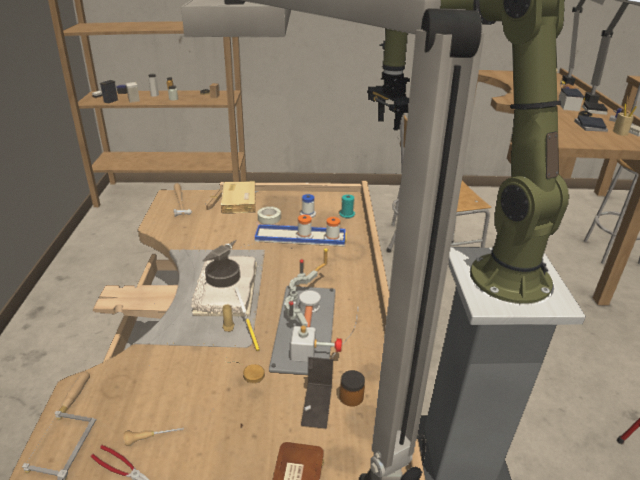

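The top view shows the manifold around (220,240): valve block (177,235), knob (175,267), port (243,242), right half and latch reaching (300,257). The rack is at (380,232), with orange caps at (384,234) and (380,268). There is one blue filter at (440,238) and a turquoise decoy at (441,289). Next I'll zoom in.

```bash
python3 - <<'E'
from h import *
im=get_image('top');f=im['frame'][:,:,::-1]
c=np.hstack([cv2.resize(f[195:285,150:320],None,fx=4.7,fy=4.7,interpolation=2)])
cv2.imwrite('pics/t1.png',c)
im=get_image('side');f=im['frame'][:,:,::-1]
cv2.imwrite('pics/s1.png',cv2.resize(f[185:385,245:385],None,fx=3,fy=3,interpolation=2))
E
```

```text
(no output)
```

View pics/t1.png

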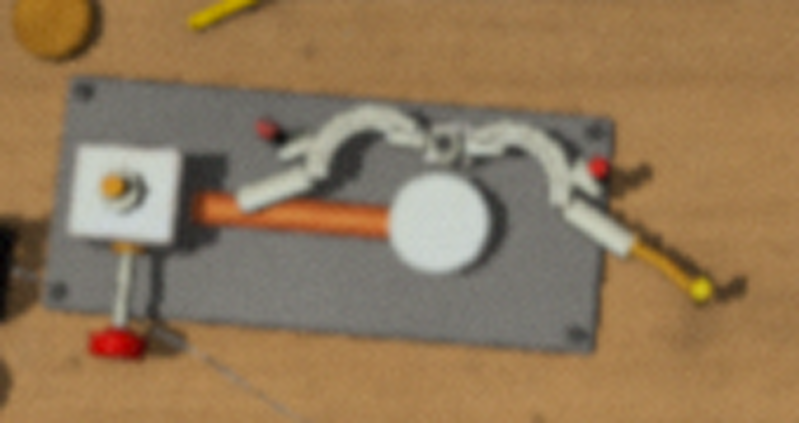

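View pics/s1.png

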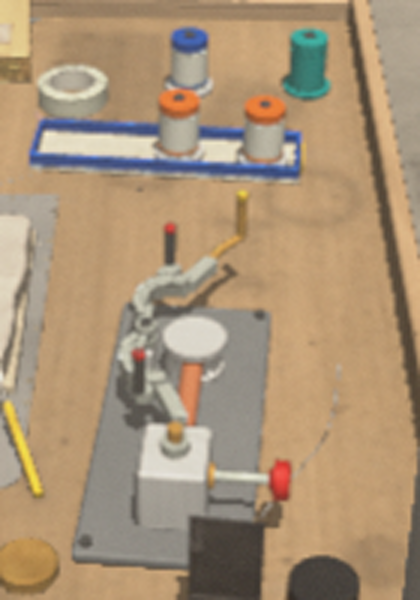

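The zooms show a white port disc at crop (440,222), the valve knob out at (117,343), both clamp halves open with red tips at (267,130) and (598,167), and the yellow latch tip at (702,289). Now I'll measure these.

```bash
cat >> h.py <<'E'
def blobs(im,lo,hi,amin=6,roi=None):
    hsv=cv2.cvtColor(im['frame'],cv2.COLOR_RGB2HSV)
    m=cv2.inRange(hsv,np.array(lo),np.array(hi))
    if roi: 
        k=np.zeros_like(m);x0,y0,x1,y1=roi;k[y0:y1,x0:x1]=1;m*=k
    n,l,st,c=cv2.connectedComponentsWithStats(m)
    return [(c[i].round(1),st[i,4]) for i in range(1,n) if st[i,4]>=amin]
E
python3 - <<'E'
from h import *
im=get_image('top');R=(150,170,480,300)
for nm,lo,hi,z in [('orange',(5,180,150),(18,255,255),.067),('blue',(105,150,80),(125,255,255),.067),('red',(0,180,90),(3,255,255),.093),('yellow',(24,150,120),(32,255,255),.093),('white',(0,0,190),(179,40,255),.045)]:
    for c,a in blobs(im,lo,hi,roi=R): print(nm,c,a,px2plane(im,[c],z).round(4)[0], px2plane(im,[c],.045).round(3)[0,:2])
# manifold outline corners z=.012 (crop holes)
cr=np.array([[77,77],[612,118],[593,352],[45,307]])/4.7+[150,195]-.4
P=px2plane(im,cr,.012);print(P.round(4))
D=im['depth']
def ptcl(box):
    x0,y0,x1,y1=box
    u,v=np.meshgrid(np.arange(x0,x1),np.arange(y0,y1))
    d=D[y0:y1,x0:x1].ravel()
    p=cv2.undistortPoints(np.c_[u.ravel(),v.ravel()].astype(float).reshape(-1,1,2),im['K'],np.array(im['distortion'],float))[:,0]
    X=np.c_[p*d[:,None],d]@im['T'][:3,:3].T+im['T'][:3,3]
    return X[d>0]
for nm,b in [('box',(112,243,150,260)),('jar',(122,270,146,286)),('knob',(168,262,184,272)),('block',(166,228,187,245))]:
    X=ptcl(b);print(nm,X.min(0).round(3),X.max(0).round(3),np.median(X,0).round(3))
hsv=cv2.cvtColor(im['frame'],cv2.COLOR_RGB2HSV)
# rack walls
m=cv2.inRange(hsv,np.array((108,120,80)),np.array((125,255,255)));m[:,405:]=0;m[:,:355]=0;m[:175]=0;m[295:]=0
pts=np.argwhere(m>0)[:,::-1].astype(float)
W=px2plane(im,pts,.019)[:,:2].astype(np.float32)
print('rack',cv2.minAreaRect(W))
print(cv2.boxPoints(cv2.minAreaRect(W)))
E
```

```text
orange [160.5 197.5] 129 [0.6644 0.3453 0.067 ] [0.67  0.352]
orange [384.  233.4] 175 [ 0.5724 -0.1995  0.067 ] [ 0.576 -0.204]
orange [214.  240.5] 126 [0.5573 0.211  0.067 ] [0.56  0.215]
orange [380.5 268.1] 179 [ 0.4883 -0.1884  0.067 ] [ 0.49  -0.192]
blue [366.6 229.8] 120 [ 0.5814 -0.1573  0.067 ] [ 0.585 -0.161]
blue [387.  181.9] 24 [ 0.7009 -0.2113  0.067 ] [ 0.707 -0.216]
blue [393.6 210.7] 40 [ 0.6284 -0.225   0.067 ] [ 0.633 -0.23 ]
blue [441.5 237.1] 176 [ 0.5626 -0.3406  0.067 ] [ 0.566 -0.348]
blue [392.  249.5] 22 [ 0.533  -0.2177  0.067 ] [ 0.536 -0.222]
blue [390.9 273.1] 27 [ 0.4761 -0.2131  0.067 ] [ 0.478 -0.218]
red [277.  230.5] 8 [0.5766 0.0581 0.093 ] [0.584 0.06 ]
red [174.8 267.8] 45 [0.4899 0.2966 0.093 ] [0.494 0.31 ]
yellow [204.  192.9] 73 [0.6685 0.2326 0.093 ] [0.68  0.243]
yellow [298.6 256.2] 14 [0.5156 0.0076 0.093 ] [0.521 0.008]
white [373.8 185.8] 6 [ 0.6968 -0.182   0.045 ] [ 0.697 -0.182]
white [388.9 185.6] 13 [ 0.6973 -0.2203  0.045 ] [ 0.697 -0.22 ]
white [414.1 196.9] 48 [ 0.6681 -0.2831  0.045 ] [ 0.668 -0.283]
white [380.8 192.9] 12 [ 
[... 814 characters left out ...]
6.9] 16 [ 0.4687 -0.1638  0.045 ] [ 0.469 -0.164]
white [381.9 279.6] 45 [ 0.4619 -0.195   0.045 ] [ 0.462 -0.195]
[[0.642  0.3471 0.012 ]
 [0.6175 0.0551 0.012 ]
 [0.4908 0.0651 0.012 ]
 [0.5162 0.3598 0.012 ]]
box [ 0.512  0.379 -0.004] [0.562 0.489 0.081] [0.538 0.438 0.003]
jar [ 0.451  0.391 -0.004] [0.492 0.459 0.064] [0.47  0.407 0.056]
knob [ 0.486  0.295 -0.004] [0.512 0.341 0.064] [0.497 0.309 0.047]
block [0.549 0.278 0.061] [0.589 0.329 0.092] [0.568 0.3   0.068]
rack ((0.585641622543335, -0.19802427291870117), (0.07141096889972687, 0.26688817143440247), 85.68724060058594)
[[ 0.44989032 -0.22359356]
 [ 0.7160228  -0.24366376]
 [ 0.7213929  -0.17245498]
 [ 0.45526046 -0.15238479]]
```

```bash
cat >> h.py <<'E'
from scipy.spatial.transform import Rotation as Ro
def plan(xyz,yawdeg,s=None):
    s=s or get_state();R=Ro.from_rotvec(s['tool_rot']).as_matrix()
    yaw=np.degrees(np.arctan2(R[1,0],R[0,0]))
    d=R.T@(np.array(xyz)-s['position'])*1000
    sp=-((yawdeg-yaw+180)%360-180)
    print('dx %.1f dy %.1f dz %.1f spin %.1f | t %.1f'%(*d,sp,s['time']))
P0=np.array([.556,.145,0]);MY=-4.8;RY=-4.3
def M(x,y,z,yaw=MY,o=P0):
    a=np.radians(yaw);return o+np.array([x*np.cos(a)-y*np.sin(a),x*np.sin(a)+y*np.cos(a),z])
E
python3 - <<'E'
from h import *
plan([.5,-.2,.235],110); plan([.6,.05,.235],175.2)
print(M(-.079,.16,.042)); plan([.491,.311,.15],175.2)
E
```

```text
dx 358.6 dy -247.9 dz 1.2 spin -83.5 | t 0.2
dx 559.5 dy -427.2 dz 1.4 spin -148.7 | t 0.2
[0.49066552 0.31104941 0.042     ]
dx 578.2 dy -709.3 dz 86.6 spin -148.7 | t 0.2
```

```bash
r='{"claw":50,'; python3 -m jog '[{"claw":50,"dx":359,"dy":-248,"spin":-84},{"claw":50,"dx":359,"dy":-248,"spin":-84},{"claw":50,"dx":359,"dy":-248,"spin":-84},{"claw":50,"dx":359,"dy":-248,"spin":-84},{"claw":50,"dx":359,"dy":-248,"spin":-84},{"claw":50,"dx":359,"dy":-248,"spin":-84},{"claw":50,"dx":359,"dy":-248,"spin":-84},{"claw":50,"dx":359,"dy":-248,"spin":-84},{"claw":50,"dx":359,"dy":-248,"spin":-84},{"claw":50,"dx":359,"dy":-248,"spin":-84},{"claw":50,"dx":359,"dy":-248,"spin":-84},{"claw":50,"dx":359,"dy":-248,"spin":-84},{"claw":50,"dx":359,"dy":-248,"spin":-84}]' 30
python3 - <<'E'
from h import *
print(get_state()['joint_positions'].round(2))
plan([.491,.311,.15],175.2)
E
```

```text
[ 1.12  0.32 -0.07  1.45  0.02  1.37 -0.06]
dx 578.2 dy -709.3 dz 86.6 spin -148.7 | t 0.2$[0]: bad value
```

```bash
python3 -m jog '[{"claw":50,"dx":359,"dy":-248,"dz":0,"spin":-84},{"claw":50,"dx":359,"dy":-248,"dz":0,"spin":-84},{"claw":50,"dx":359,"dy":-248,"dz":0,"spin":-84},{"claw":50,"dx":359,"dy":-248,"dz":0,"spin":-84},{"claw":50,"dx":359,"dy":-248,"dz":0,"spin":-84},{"claw":50,"dx":359,"dy":-248,"dz":0,"spin":-84},{"claw":50,"dx":359,"dy":-248,"dz":0,"spin":-84},{"claw":50,"dx":359,"dy":-248,"dz":0,"spin":-84},{"claw":50,"dx":359,"dy":-248,"dz":0,"spin":-84},{"claw":50,"dx":359,"dy":-248,"dz":0,"spin":-84},{"claw":50,"dx":359,"dy":-248,"dz":0,"spin":-84},{"claw":50,"dx":359,"dy":-248,"dz":0,"spin":-84},{"claw":50,"dx":359,"dy":-248,"dz":0,"spin":-84}]' 30
python3 - <<'E'
from h import *
print(get_state()['joint_positions'].round(2))
plan([.491,.311,.15],175.2)
E
```

```text
time: 1.33
position: [0.5012, -0.198, 0.2366]
tool_rot: [1.783, 2.586, -0.0]
ft_force: [-0.5, 0.3, -0.6]
grip_width: 0.577
grip_force: 0.0
[ 0.78  0.11 -0.49  1.71  0.05  1.33  0.65]
dx 479.4 dy 171.4 dz 86.6 spin -64.4 | t 1.3
```

```bash
python3 -m jog '[{"claw":50,"dx":479,"dy":171,"dz":0,"spin":-64},{"claw":50,"dx":479,"dy":171,"dz":0,"spin":-64},{"claw":50,"dx":479,"dy":171,"dz":0,"spin":-64},{"claw":50,"dx":479,"dy":171,"dz":0,"spin":-64},{"claw":50,"dx":479,"dy":171,"dz":0,"spin":-64},{"claw":50,"dx":479,"dy":171,"dz":0,"spin":-64},{"claw":50,"dx":479,"dy":171,"dz":0,"spin":-64},{"claw":50,"dx":479,"dy":171,"dz":0,"spin":-64},{"claw":50,"dx":479,"dy":171,"dz":0,"spin":-64},{"claw":50,"dx":479,"dy":171,"dz":0,"spin":-64},{"claw":50,"dx":479,"dy":171,"dz":0,"spin":-64},{"claw":50,"dx":479,"dy":171,"dz":0,"spin":-64},{"claw":50,"dx":479,"dy":171,"dz":87,"spin":-64},{"claw":50,"dx":479,"dy":171,"dz":87,"spin":-64},{"claw":50,"dx":479,"dy":171,"dz":87,"spin":-64},{"claw":50,"dx":479,"dy":171,"dz":87,"spin":-64}]'
python3 - <<'E'
from h import *
print(get_state()['joint_positions'].round(2))
plan([.491,.311,.042],175.2)
im=get_image('side')
f=im['frame'][:,:,::-1]
cv2.imwrite('pics/s2.png',cv2.resize(f[275:435,245:405],None,fx=3.7,fy=3.7,interpolation=2))
for c,a in blobs(im,(0,180,90),(4,255,255),roi=(240,300,400,400)): print(c,a,px2plane(im,[c],.045).round(3))
E
```

```text
time: 2.67
position: [0.4922, 0.3063, 0.147]
tool_rot: [-0.156, -3.132, 0.005]
ft_force: [1.0, 0.7, 0.9]
grip_width: 0.573
grip_force: 0.0
[ 0.14  0.36 -0.89  1.71  0.3   1.21  0.64]
dx 1.2 dy 4.9 dz 105.0 spin -0.9 | t 2.7
[338.1 348.6] 7 [[0.491 0.325 0.045]]
```

View pics/s2.png

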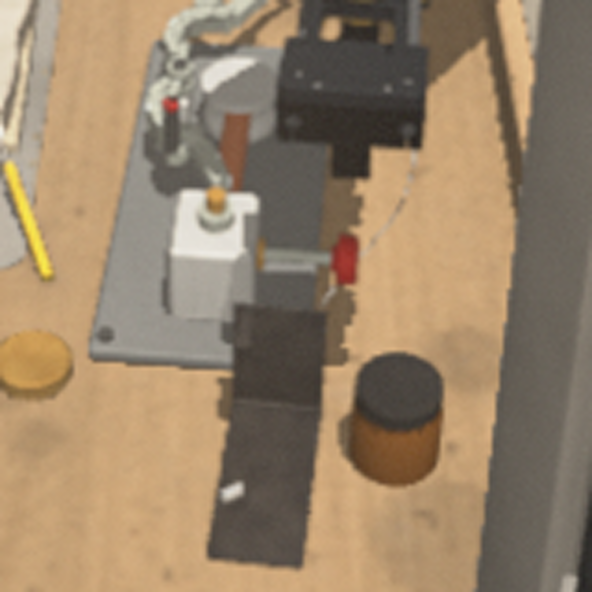

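The hand is above the knob (crop 345,258). A black L-plate stands left of the valve at about y=0.38, under 85 mm tall, so it clears.

```bash
python3 -m jog '[{"claw":50,"dx":1,"dy":5,"dz":30,"spin":-1},{"claw":50,"dx":1,"dy":5,"dz":60,"spin":-1},{"claw":50,"dx":1,"dy":5,"dz":80,"spin":-1},{"claw":50,"dx":1,"dy":5,"dz":102,"spin":-1},{"claw":50,"dx":1,"dy":5,"dz":102,"spin":-1},{"claw":50,"dx":1,"dy":5,"dz":102,"spin":-1}]'
python3 - <<'E'
from h import *
plan([.491,.311,.042],175.2)
E
python3 -m jog '[{"claw":20,"dx":0,"dy":0,"dz":0,"spin":0},{"claw":20,"dx":0,"dy":0,"dz":0,"spin":0},{"claw":20,"dx":0,"dy":0,"dz":0,"spin":0},{"claw":20,"dx":0,"dy":0,"dz":0,"spin":0},{"claw":20,"dx":0,"dy":0,"dz":0,"spin":0},{"claw":20,"dx":0,"dy":0,"dz":0,"spin":0}]' 30
```

```text
time: 3.22
position: [0.4944, 0.313, 0.0493]
tool_rot: [0.129, 3.137, 0.0]
ft_force: [-0.1, 0.5, 1.6]
grip_width: 0.573
grip_force: 0.0
dx 3.2 dy -2.3 dz 7.3 spin 0.1 | t 3.2
time: 3.72
position: [0.4939, 0.3114, 0.0488]
tool_rot: [0.127, 3.137, -0.007]
ft_force: [-0.4, -6.6, 7.1]
grip_width: 0.341
grip_force: 30.0
```

```bash
python3 -m jog '[{"claw":20,"dx":-6,"dy":0,"dz":0,"spin":0},{"claw":20,"dx":-12,"dy":0,"dz":0,"spin":0},{"claw":20,"dx":-18,"dy":0,"dz":0,"spin":0},{"claw":20,"dx":-24,"dy":0,"dz":0,"spin":0},{"claw":20,"dx":-28,"dy":0,"dz":0,"spin":0},{"claw":20,"dx":-30,"dy":0,"dz":0,"spin":0},{"claw":20,"dx":-32,"dy":0,"dz":0,"spin":0},{"claw":20,"dx":-32,"dy":0,"dz":0,"spin":0},{"claw":20,"dx":-32,"dy":0,"dz":0,"spin":0}]'
```

```text
time: 4.47
position: [0.5215, 0.309, 0.0487]
tool_rot: [-0.124, -3.133, 0.011]
ft_force: [-10.8, -8.2, 13.7]
grip_width: 0.336
grip_force: 30.0
```

```bash
python3 -m jog '[{"claw":50,"dx":-31,"dy":0,"dz":0,"spin":0},{"claw":50,"dx":-31,"dy":0,"dz":0,"spin":0},{"claw":50,"dx":-31,"dy":0,"dz":0,"spin":0},{"claw":50,"dx":-31,"dy":0,"dz":0,"spin":0},{"claw":50,"dx":-31,"dy":0,"dz":-30,"spin":0},{"claw":50,"dx":-31,"dy":0,"dz":-70,"spin":0},{"claw":50,"dx":-31,"dy":0,"dz":-110,"spin":0},{"claw":60,"dx":-31,"dy":0,"dz":-140,"spin":0},{"claw":60,"dx":-31,"dy":0,"dz":-140,"spin":0}]'
python3 - <<'E'
from h import *
plan([.488,-.1895,.185],175.7)
plan([.488,-.1895,.057],175.7)
E
```

```text
time: 5.22
position: [0.5583, 0.3117, 0.1956]
tool_rot: [0.124, 3.129, 0.01]
ft_force: [1.4, 1.4, 0.4]
grip_width: 0.642
grip_force: 0.0
dx 30.6 dy -505.3 dz 7.0 spin -0.2 | t 5.2
dx 32.0 dy -506.1 dz 135.0 spin -0.2 | t 5.2
```

```bash
python3 -m jog '[{"claw":60,"dx":30,"dy":-505,"dz":0,"spin":0},{"claw":60,"dx":30,"dy":-505,"dz":0,"spin":0},{"claw":60,"dx":30,"dy":-505,"dz":0,"spin":0},{"claw":60,"dx":30,"dy":-505,"dz":0,"spin":0},{"claw":60,"dx":30,"dy":-505,"dz":0,"spin":0},{"claw":60,"dx":30,"dy":-505,"dz":0,"spin":0},{"claw":60,"dx":30,"dy":-505,"dz":0,"spin":0},{"claw":60,"dx":30,"dy":-505,"dz":0,"spin":0},{"claw":60,"dx":30,"dy":-505,"dz":0,"spin":0},{"claw":60,"dx":30,"dy":-505,"dz":0,"spin":0},{"claw":60,"dx":30,"dy":-505,"dz":0,"spin":0},{"claw":60,"dx":30,"dy":-505,"dz":0,"spin":0},{"claw":60,"dx":30,"dy":-505,"dz":0,"spin":0},{"claw":60,"dx":30,"dy":-505,"dz":0,"spin":0},{"claw":60,"dx":30,"dy":-505,"dz":0,"spin":0},{"claw":60,"dx":30,"dy":-505,"dz":0,"spin":0}]'
python3 - <<'E'
from h import *
plan([.488,-.1895,.057],175.7)
im=get_image('top')
f=im['frame'][:,:,::-1]
cv2.imwrite('pics/t2.png',cv2.resize(f[195:285,150:320],None,fx=4.7,fy=4.7,interpolation=2))
for c,a in blobs(im,(0,180,90),(4,255,255),roi=(150,180,220,300)): print(c,a,px2plane(im,[c],.045).round(3))
print(M(-.051,.16,.045))
E
```

```text
time: 6.55
position: [0.4863, -0.1902, 0.1878]
tool_rot: [0.12, 3.139, 0.001]
ft_force: [-0.0, 0.4, -0.3]
grip_width: 0.693
grip_force: 0.0
dx -1.6 dy 0.8 dz 130.8 spin -0.1 | t 6.5
[175.7 256.8] 53 [[0.521 0.309 0.045]]
[0.51856732 0.30870643 0.045     ]
```

View pics/t2.png

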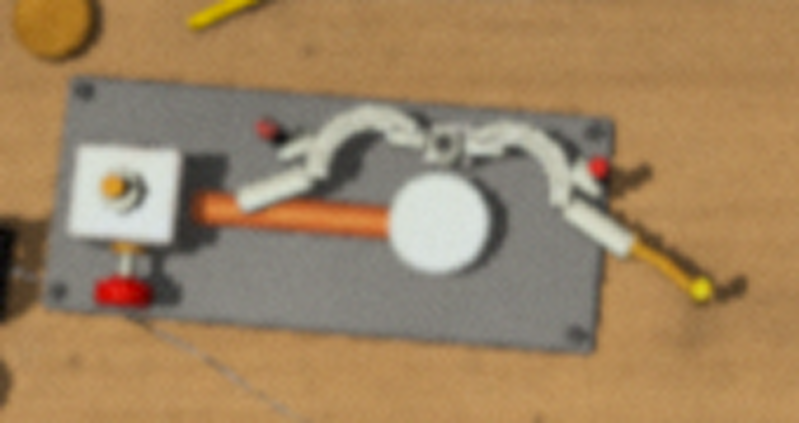

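The knob sits home at crop (123,292) and everything else is unchanged. Next I'll descend on the front orange filter.

```bash
python3 -m jog '[{"claw":60,"dx":-2,"dy":1,"dz":40,"spin":0},{"claw":60,"dx":-2,"dy":1,"dz":80,"spin":0},{"claw":60,"dx":-2,"dy":1,"dz":105,"spin":0},{"claw":60,"dx":-2,"dy":1,"dz":120,"spin":0},{"claw":60,"dx":-2,"dy":1,"dz":131,"spin":0},{"claw":60,"dx":-2,"dy":1,"dz":131,"spin":0},{"claw":30,"dx":-2,"dy":1,"dz":131,"spin":0},{"claw":30,"dx":-2,"dy":1,"dz":131,"spin":0},{"claw":30,"dx":-2,"dy":1,"dz":131,"spin":0},{"claw":30,"dx":-2,"dy":1,"dz":131,"spin":0},{"claw":30,"dx":-2,"dy":1,"dz":131,"spin":0},{"claw":30,"dx":-2,"dy":1,"dz":131,"spin":0}]' 20
python3 - <<'E'
from h import *
plan(M(0,0,.17),175.2)
E
```

```text
time: 7.6
position: [0.4889, -0.1911, 0.0578]
tool_rot: [0.124, 3.137, -0.001]
ft_force: [0.5, 3.5, 6.3]
grip_width: 0.466
grip_force: 19.9
dx -40.6 dy 340.3 dz -112.2 spin 0.3 | t 7.6
```

```bash
python3 -m jog '[{"claw":30,"dx":0,"dy":0,"dz":-30,"spin":0},{"claw":30,"dx":0,"dy":0,"dz":-60,"spin":0},{"claw":30,"dx":0,"dy":0,"dz":-90,"spin":0},{"claw":30,"dx":0,"dy":0,"dz":-112,"spin":0},{"claw":30,"dx":-5,"dy":40,"dz":-112,"spin":0},{"claw":30,"dx":-10,"dy":80,"dz":-112,"spin":0},{"claw":30,"dx":-15,"dy":120,"dz":-112,"spin":0},{"claw":30,"dx":-20,"dy":160,"dz":-112,"spin":0},{"claw":30,"dx":-25,"dy":200,"dz":-112,"spin":0},{"claw":30,"dx":-30,"dy":240,"dz":-112,"spin":0},{"claw":30,"dx":-35,"dy":275,"dz":-112,"spin":0},{"claw":30,"dx":-40,"dy":305,"dz":-112,"spin":0},{"claw":30,"dx":-40,"dy":330,"dz":-112,"spin":0},{"claw":30,"dx":-40,"dy":340,"dz":-112,"spin":0},{"claw":30,"dx":-40,"dy":340,"dz":-112,"spin":0},{"claw":30,"dx":-40,"dy":340,"dz":-112,"spin":0}]' 20
python3 - <<'E'
from h import *
plan(M(0,0,.0985),175.2)
s=get_state();print(s['position'])
im=get_image('side');f=im['frame'][:,:,::-1]
cv2.imwrite('pics/s3.png',cv2.resize(f[215:365,250:400],None,fx=4,fy=4,interpolation=2))
for c,a in blobs(im,(5,180,120),(18,255,255),roi=(230,150,400,340)): print(c,a)
for c,a in blobs(im,(0,0,150),(179,50,255),roi=(260,150,370,350)): print('w',c,a,px2plane(im,[c],.045).round(3))
E
```

```text
time: 8.93
position: [0.5543, 0.143, 0.168]
tool_rot: [-0.124, -3.138, 0.003]
ft_force: [1.0, -0.0, -1.4]
grip_width: 0.459
grip_force: 19.9
dx -1.6 dy 2.2 dz 69.5 spin 0.3 | t 8.9
[0.55432077 0.14302273 0.16803668]
w [272.4 160.7] 562 [[ 0.694 -0.66   0.045]]
w [291.4 157.6] 56 [[ 0.624 -0.691  0.045]]
w [343.2 157.8] 295 [[ 0.427 -0.695  0.045]]
w [368.4 151.4] 8 [[ 0.324 -0.761  0.045]]
w [368.5 164.8] 6 [[ 0.336 -0.634  0.045]]
w [347.5 194. ] 6 [[ 0.428 -0.397  0.045]]
w [269.4 215. ] 291 [[ 0.678 -0.251  0.045]]
w [289. 225.] 9 [[ 0.615 -0.192  0.045]]
w [304.1 228.9] 9 [[ 0.57  -0.171  0.045]]
w [275.6 232.5] 256 [[ 0.653 -0.149  0.045]]
w [342.5 228.9] 11 [[ 0.456 -0.173  0.045]]
w [334.7 235.6] 127 [[ 0.481 -0.135  0.045]]
w [270.5 240.8] 17 [[ 0.665 -0.103  0.045]]
w [285.2 241.9] 9 [[ 0.623 -0.099  0.045]]
w [329.5 244. ] 6 [[ 0.497 -0.09   0.045]]
w [340.3 244.7] 9 [[ 0.467 -0.087  0.045]]
w [260.9 260.2] 66 [[ 0.684 -0.006  0.045]]
w [312.1 268.2] 78 [[0.547 0.028 0.045]]
w [320.3 271.9] 21 [[0.526 0.044 0.045]]
w [312.4 325.1] 1444 [[0.547 0.25  0.045]]
w [302.2 299.6] 9 [[0.571 0.159 0.045]]
w [294.1 302.3] 7 [[0.59  0.169 0.045]]
w [286.6 306. ] 13 [[0.608 0.184 0.045]]
w [299.3 315.7] 114 [[0.577 0.218 0.045]]
w [282.4 320.2] 20 [[0.616 0.235 0.045]]
w [318.1 348.1] 14 [[0.535 0.324 0.045]]
```

View pics/s3.png

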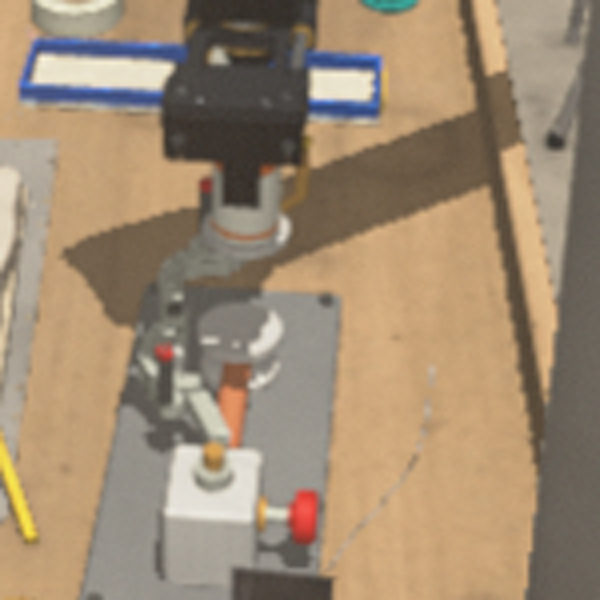

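The filter hangs from the fingers with its flange at about crop (249,231), above and behind the port disc at crop (240,333). I'll work out their relative offset.

```bash
python3 - <<'E'
from h import *
im=get_image('side')
s=get_state();print(s['position'])
print('filter',px2plane(im,[[250+249/4-.4,215+231/4-.4],[250+206/4,215+231/4],[250+292/4,215+231/4]],.119))
print('port',px2plane(im,[[250+240/4-.4,215+333/4-.4],[250+197/4,215+333/4],[250+283/4,215+333/4]],.045))
E
```

```text
[0.5547146  0.14134127 0.16810028]
filter [[0.54882866 0.14781472 0.119     ]
 [0.57322061 0.14986209 0.119     ]
 [0.5225346  0.1489375  0.119     ]]
port [[0.55323666 0.15172684 0.045     ]
 [0.57838999 0.15369968 0.045     ]
 [0.52611258 0.15282326 0.045     ]]
```

```bash
python3 - <<'E'
from h import *
plan([.5585,.145,.104],175.2)
E
python3 -m jog '[{"claw":30,"dx":-3.5,"dy":4,"dz":20,"spin":0},{"claw":30,"dx":-3.5,"dy":4,"dz":40,"spin":0},{"claw":30,"dx":-3.5,"dy":4,"dz":55,"spin":0},{"claw":30,"dx":-3.5,"dy":4,"dz":62,"spin":0},{"claw":30,"dx":-3.5,"dy":4,"dz":62,"spin":0},{"claw":30,"dx":-3.5,"dy":4,"dz":62,"spin":0}]'
python3 - <<'E'
from h import *
plan([.5585,.145,.0985],175.2)
im=get_image('side');f=im['frame'][:,:,::-1]
cv2.imwrite('pics/s4.png',cv2.resize(f[260:335,265:355],None,fx=7,fy=7,interpolation=2))
E
```

```text
dx -3.5 dy 4.1 dz 64.1 spin 0.1 | t 9.0
time: 9.53
position: [0.5586, 0.1466, 0.1067]
tool_rot: [-0.127, -3.139, 0.001]
ft_force: [-0.2, -0.1, -1.4]
grip_width: 0.461
grip_force: 19.9
dx -0.0 dy -1.6 dz 8.2 spin 0.2 | t 9.5
```

View pics/s4.png

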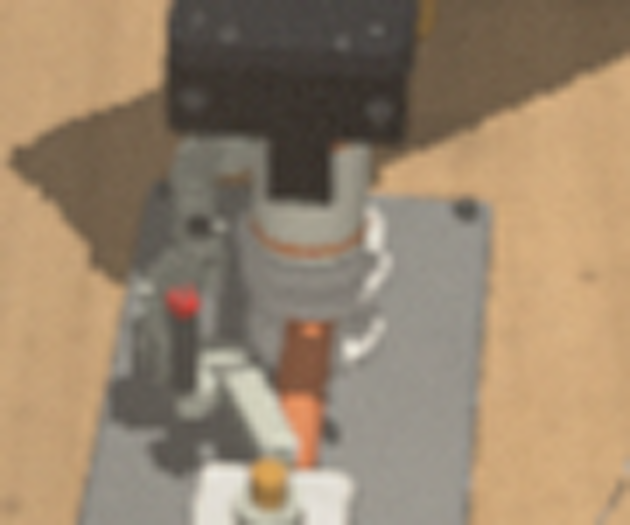

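In the crop, the filter flange (242–390) lines up with the port flange below it. I'll lower and release.

```bash
python3 -m jog '[{"claw":30,"dx":0,"dy":-1.5,"dz":3,"spin":0},{"claw":30,"dx":0,"dy":-1.5,"dz":6,"spin":0},{"claw":30,"dx":0,"dy":-1.5,"dz":8,"spin":0},{"claw":30,"dx":0,"dy":-1.5,"dz":8,"spin":0},{"claw":30,"dx":0,"dy":-1.5,"dz":8,"spin":0}]'
```

```text
time: 10.0
position: [0.5581, 0.1465, 0.0985]
tool_rot: [-0.124, -3.139, 0.0]
ft_force: [0.3, -0.2, -1.6]
grip_width: 0.465
grip_force: 19.9
```

```bash
python3 -m jog '[{"claw":30,"dx":0,"dy":-1,"dz":1,"spin":0},{"claw":30,"dx":0,"dy":-1,"dz":2,"spin":0},{"claw":30,"dx":0,"dy":-1,"dz":2,"spin":0}]'
python3 -m jog '[{"claw":44,"dx":0,"dy":0,"dz":0,"spin":0},{"claw":48,"dx":0,"dy":0,"dz":0,"spin":0},{"claw":54,"dx":0,"dy":0,"dz":0,"spin":0},{"claw":58,"dx":0,"dy":0,"dz":0,"spin":0},{"claw":58,"dx":0,"dy":0,"dz":0,"spin":0},{"claw":58,"dx":0,"dy":0,"dz":-30,"spin":0},{"claw":58,"dx":0,"dy":0,"dz":-60,"spin":0},{"claw":58,"dx":0,"dy":0,"dz":-90,"spin":0},{"claw":58,"dx":0,"dy":0,"dz":-110,"spin":0},{"claw":58,"dx":0,"dy":0,"dz":-110,"spin":0}]'
python3 - <<'E'
from h import *
plan([.573,-.1995,.2],175.7)
E
```

```text
time: 10.25
position: [0.5587, 0.1462, 0.0978]
tool_rot: [0.124, 3.138, 0.001]
ft_force: [-1.2, 0.7, 4.7]
grip_width: 0.461
grip_force: 19.9
time: 11.08
position: [0.5606, 0.1465, 0.2114]
tool_rot: [0.124, 3.131, 0.002]
ft_force: [-0.1, -0.2, 0.5]
grip_width: 0.665
grip_force: 0.0
dx -39.7 dy -344.0 dz 11.1 spin -0.2 | t 11.1
```

```bash
python3 -m jog '[{"claw":60,"dx":-40,"dy":-344,"dz":0,"spin":0},{"claw":60,"dx":-40,"dy":-344,"dz":0,"spin":0},{"claw":60,"dx":-40,"dy":-344,"dz":0,"spin":0},{"claw":60,"dx":-40,"dy":-344,"dz":0,"spin":0},{"claw":60,"dx":-40,"dy":-344,"dz":0,"spin":0},{"claw":60,"dx":-40,"dy":-344,"dz":0,"spin":0},{"claw":60,"dx":-40,"dy":-344,"dz":0,"spin":0},{"claw":60,"dx":-40,"dy":-344,"dz":0,"spin":0},{"claw":60,"dx":-40,"dy":-344,"dz":0,"spin":0},{"claw":60,"dx":-40,"dy":-344,"dz":0,"spin":0},{"claw":60,"dx":-40,"dy":-344,"dz":0,"spin":0},{"claw":60,"dx":-40,"dy":-344,"dz":0,"spin":0}]'
python3 - <<'E'
from h import *
plan([.573,-.1995,.057],175.7)
im=get_image('top');f=im['frame'][:,:,::-1]
cv2.imwrite('pics/t3.png',cv2.resize(f[205:280,200:310],None,fx=7,fy=7,interpolation=2))
for c,a in blobs(im,(5,180,120),(18,255,255),roi=(225,200,270,280)): print(c,a,px2plane(im,[c],.112).round(4))
E
```

```text
time: 12.08
position: [0.5708, -0.1986, 0.206]
tool_rot: [-0.121, -3.139, -0.002]
ft_force: [0.1, 1.5, 0.6]
grip_width: 0.688
grip_force: 0.0
dx -2.4 dy -0.9 dz 149.0 spin -0.1 | t 12.1
[237.7 238.3] 235 [[0.5559 0.1476 0.112 ]]
```

View pics/t3.png

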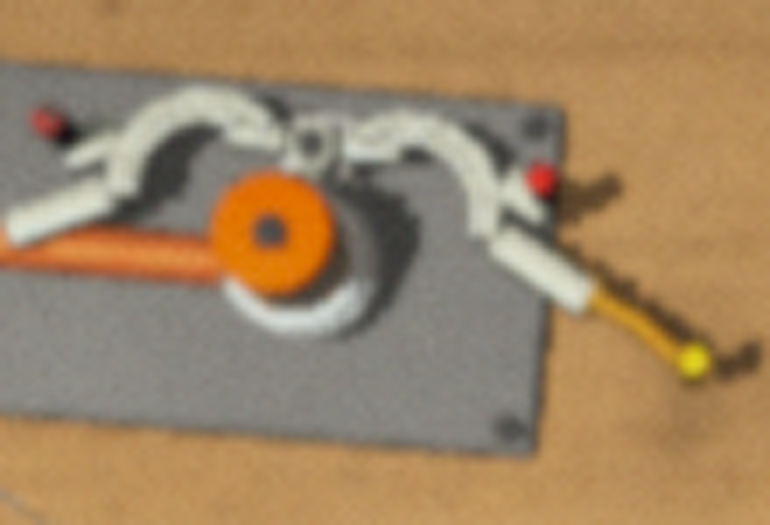

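The filter stands centred on the port (cap at crop 273,234). While the hand is over the rack, I'll bring old_2 to the front stop.

```bash
python3 -m jog '[{"claw":60,"dx":-2,"dy":-1,"dz":40,"spin":0},{"claw":60,"dx":-2,"dy":-1,"dz":80,"spin":0},{"claw":60,"dx":-2,"dy":-1,"dz":115,"spin":0},{"claw":60,"dx":-2,"dy":-1,"dz":135,"spin":0},{"claw":60,"dx":-2,"dy":-1,"dz":149,"spin":0},{"claw":60,"dx":-2,"dy":-1,"dz":149,"spin":0},{"claw":30,"dx":-2,"dy":-1,"dz":149,"spin":0},{"claw":30,"dx":-2,"dy":-1,"dz":149,"spin":0},{"claw":30,"dx":-2,"dy":-1,"dz":149,"spin":0},{"claw":30,"dx":-2,"dy":-1,"dz":149,"spin":0},{"claw":30,"dx":-2,"dy":-1,"dz":149,"spin":0},{"claw":30,"dx":-2,"dy":-1,"dz":149,"spin":0}]' 15
python3 -m jog '[{"claw":30,"dx":0,"dy":0,"dz":-1,"spin":0},{"claw":30,"dx":20,"dy":0,"dz":-2,"spin":0},{"claw":30,"dx":40,"dy":0,"dz":-2,"spin":0},{"claw":30,"dx":60,"dy":0,"dz":-2,"spin":0},{"claw":30,"dx":75,"dy":0,"dz":-2,"spin":0},{"claw":30,"dx":82,"dy":0,"dz":-1,"spin":0},{"claw":30,"dx":82,"dy":0,"dz":0,"spin":0},{"claw":30,"dx":84,"dy":0,"dz":0,"spin":0},{"claw":30,"dx":84,"dy":0,"dz":0,"spin":0}]' 15
```

```text
time: 13.13
position: [0.5741, -0.2015, 0.0593]
tool_rot: [0.124, 3.136, -0.001]
ft_force: [0.6, 1.6, 6.1]
grip_width: 0.463
grip_force: 14.9
time: 13.88
position: [0.4892, -0.1956, 0.0589]
tool_rot: [0.125, 3.139, -0.002]
ft_force: [-2.6, 1.7, 9.3]
grip_width: 0.468
grip_force: 14.9
```

```bash
python3 -m jog '[{"claw":30,"dx":2,"dy":0,"dz":0,"spin":0},{"claw":30,"dx":4,"dy":0,"dz":0,"spin":0},{"claw":30,"dx":6,"dy":0,"dz":0,"spin":0},{"claw":30,"dx":6,"dy":0,"dz":0,"spin":0},{"claw":30,"dx":6,"dy":0,"dz":0,"spin":0}]' 15
python3 -m jog '[{"claw":30,"dx":2,"dy":0,"dz":0,"spin":0},{"claw":30,"dx":4,"dy":0,"dz":0,"spin":0},{"claw":30,"dx":4,"dy":0,"dz":0,"spin":0}]' 15
```

```text
time: 14.3
position: [0.4827, -0.195, 0.0574]
tool_rot: [-0.125, -3.139, 0.001]
ft_force: [0.9, -0.9, 2.3]
grip_width: 0.462
grip_force: 15.0
time: 14.55
position: [0.4784, -0.1944, 0.0573]
tool_rot: [-0.125, -3.138, -0.0]
ft_force: [1.2, -0.0, 0.7]
grip_width: 0.461
grip_force: 15.0
```

```bash
python3 -m jog '[{"claw":30,"dx":2,"dy":0,"dz":0,"spin":0},{"claw":30,"dx":3,"dy":0,"dz":0,"spin":0},{"claw":30,"dx":3,"dy":0,"dz":0,"spin":0},{"claw":30,"dx":3,"dy":0,"dz":0,"spin":0}]' 15
python3 - <<'E'
from h import *
im=get_image('side');f=im['frame'][:,:,::-1]
cv2.imwrite('pics/s5.png',cv2.resize(f[190:260,245:365],None,fx=6,fy=6,interpolation=2))
E
```

```text
time: 14.88
position: [0.4758, -0.1941, 0.0575]
tool_rot: [-0.125, -3.139, 0.0]
ft_force: [0.4, -0.2, -0.4]
grip_width: 0.461
grip_force: 15.0
```

View pics/s5.png

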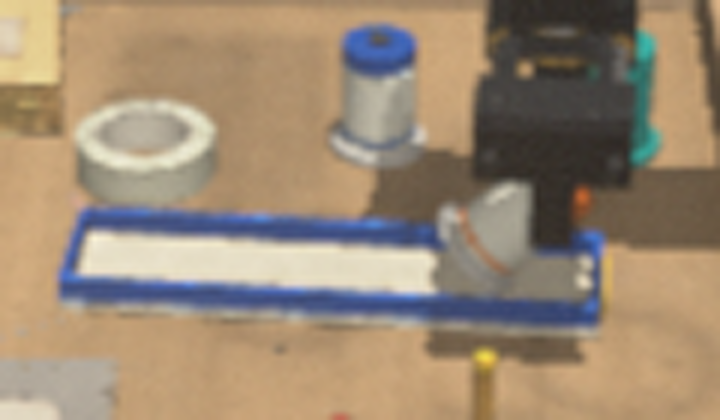

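The filter has tilted about 35° in the fingers (flange toward the rear at crop 450,220; cap forward). Its centre of mass is still behind its lower edge, so I'll back up at light grip to right it, then release.

```bash
python3 -m jog '[{"claw":30,"dx":0,"dy":0,"dz":0,"spin":0},{"claw":30,"dx":-4,"dy":0,"dz":0,"spin":0},{"claw":30,"dx":-8,"dy":0,"dz":0,"spin":0},{"claw":30,"dx":-12,"dy":0,"dz":1,"spin":0},{"claw":30,"dx":-16,"dy":0,"dz":1,"spin":0},{"claw":30,"dx":-20,"dy":0,"dz":2,"spin":0},{"claw":30,"dx":-24,"dy":0,"dz":3,"spin":0},{"claw":30,"dx":-24,"dy":0,"dz":3,"spin":0}]' 4
python3 -m jog '[{"claw":42,"dx":0,"dy":0,"dz":0,"spin":0},{"claw":44,"dx":0,"dy":0,"dz":0,"spin":0},{"claw":46,"dx":0,"dy":0,"dz":0,"spin":0},{"claw":60,"dx":0,"dy":0,"dz":0,"spin":0},{"claw":60,"dx":0,"dy":0,"dz":0,"spin":0},{"claw":60,"dx":0,"dy":0,"dz":0,"spin":0}]'
python3 - <<'E'
from h import *
im=get_image('side');f=im['frame'][:,:,::-1]
cv2.imwrite('pics/s6.png',cv2.resize(f[190:260,245:365],None,fx=6,fy=6,interpolation=2))
E
```

```text
time: 15.6
position: [0.5017, -0.196, 0.055]
tool_rot: [0.124, 3.137, -0.0]
ft_force: [1.6, 0.4, 5.1]
grip_width: 0.456
grip_force: 4.0
time: 16.1
position: [0.4996, -0.196, 0.0544]
tool_rot: [-0.125, -3.139, 0.0]
ft_force: [0.3, -0.1, 0.8]
grip_width: 0.65
grip_force: 0.0
```

View pics/s6.png

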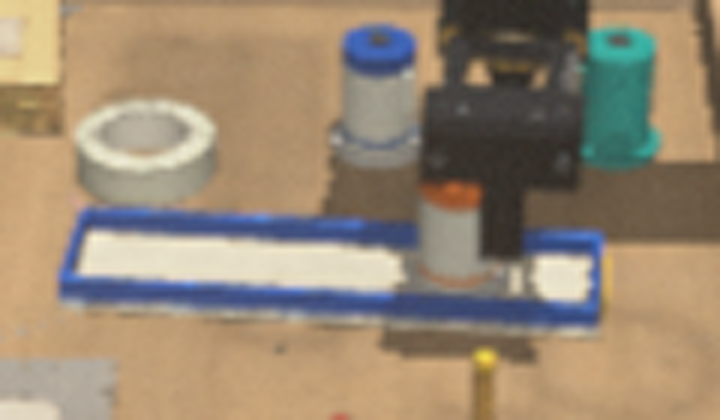

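The filter is upright again, about 19 mm behind the TCP. I'll push it from behind with closed fingers, low on the body.

```bash
python3 -m jog '[{"claw":60,"dx":0,"dy":0,"dz":-30,"spin":0},{"claw":60,"dx":0,"dy":0,"dz":-60,"spin":0},{"claw":60,"dx":0,"dy":0,"dz":-85,"spin":0},{"claw":30,"dx":-35,"dy":0,"dz":-85,"spin":0},{"claw":0,"dx":-64,"dy":0,"dz":-85,"spin":0},{"claw":0,"dx":-64,"dy":0,"dz":-85,"spin":0},{"claw":0,"dx":-64,"dy":0,"dz":-85,"spin":0},{"claw":0,"dx":-64,"dy":0,"dz":-85,"spin":0},{"claw":0,"dx":-64,"dy":0,"dz":-85,"spin":0}]' 15
python3 - <<'E'
from h import *
im=get_image('top')
for c,a in blobs(im,(5,180,120),(18,255,255),roi=(355,180,410,290)): print(c,a,px2plane(im,[c],.072).round(4))
plan([.563,-.196,.040],175.7)
E
```

```text
time: 16.9
position: [0.5625, -0.2011, 0.1391]
tool_rot: [-0.125, -3.138, 0.0]
ft_force: [0.4, -0.3, 0.3]
grip_width: 0.32
grip_force: 0.0
[383.5 253.5] 192 [[ 0.5229 -0.1958  0.072 ]]
dx -0.1 dy 5.2 dz 99.3 spin -0.3 | t 16.9
```

```bash
python3 -m jog '[{"claw":0,"dx":-5,"dy":2,"dz":35,"spin":0},{"claw":0,"dx":-5,"dy":2,"dz":70,"spin":0},{"claw":0,"dx":-5,"dy":2,"dz":96,"spin":0},{"claw":0,"dx":-5,"dy":2,"dz":96,"spin":0},{"claw":0,"dx":-5,"dy":2,"dz":96,"spin":0},{"claw":0,"dx":5,"dy":2,"dz":97,"spin":0},{"claw":0,"dx":13,"dy":2,"dz":97,"spin":0},{"claw":0,"dx":21,"dy":2,"dz":97,"spin":0},{"claw":0,"dx":29,"dy":2,"dz":97,"spin":0},{"claw":0,"dx":37,"dy":2,"dz":97,"spin":0},{"claw":0,"dx":42,"dy":2,"dz":97,"spin":0},{"claw":0,"dx":42,"dy":2,"dz":97,"spin":0}]'
python3 - <<'E'
from h import *
im=get_image('top')
for c,a in blobs(im,(5,180,120),(18,255,255),roi=(355,180,410,290)): print(c,a,px2plane(im,[c],.072).round(4))
E
```

```text
time: 17.95
position: [0.5211, -0.1961, 0.0431]
tool_rot: [-0.125, -3.139, 0.002]
ft_force: [0.8, -0.7, 1.1]
grip_width: 0.005
grip_force: 0.6
[382.4 270.6] 90 [[ 0.482  -0.1919  0.072 ]]
```

```bash
python3 -m jog '[{"claw":0,"dx":2,"dy":0,"dz":0,"spin":0},{"claw":0,"dx":4,"dy":0,"dz":0,"spin":0},{"claw":0,"dx":6,"dy":0,"dz":0,"spin":0},{"claw":0,"dx":6,"dy":0,"dz":0,"spin":0}]'
python3 -m jog '[{"claw":0,"dx":2,"dy":0,"dz":0,"spin":0},{"claw":0,"dx":4,"dy":0,"dz":0,"spin":0},{"claw":0,"dx":4,"dy":0,"dz":0,"spin":0}]'
```

```text
time: 18.33
position: [0.5161, -0.1952, 0.0426]
tool_rot: [0.124, 3.139, -0.0]
ft_force: [1.6, -0.3, 1.1]
grip_width: 0.001
grip_force: 1.1
time: 18.58
position: [0.5117, -0.1949, 0.0425]
tool_rot: [-0.124, -3.139, 0.0]
ft_force: [1.1, -0.2, 1.2]
grip_width: 0.008
grip_force: 1.0
```

```bash
python3 -m jog '[{"claw":0,"dx":1.5,"dy":0,"dz":0,"spin":0},{"claw":0,"dx":3,"dy":0,"dz":0,"spin":0},{"claw":0,"dx":3,"dy":0,"dz":0,"spin":0}]'
python3 -m jog '[{"claw":0,"dx":1.5,"dy":0,"dz":0,"spin":0},{"claw":0,"dx":3,"dy":0,"dz":0,"spin":0},{"claw":0,"dx":3,"dy":0,"dz":0,"spin":0}]'
```

```text
time: 18.83
position: [0.5102, -0.1948, 0.0431]
tool_rot: [0.124, 3.136, -0.001]
ft_force: [5.5, -0.1, 1.8]
grip_width: 0.005
grip_force: 2.4
time: 19.08
position: [0.5093, -0.1948, 0.0442]
tool_rot: [0.124, 3.132, -0.002]
ft_force: [8.1, -1.5, 4.0]
grip_width: 0.005
grip_force: 3.9
```

Contact with the stop (8 N). I'll back off, rise and measure.

```bash
python3 -m jog '[{"claw":0,"dx":-10,"dy":0,"dz":0,"spin":0},{"claw":0,"dx":-20,"dy":0,"dz":0,"spin":0},{"claw":0,"dx":-20,"dy":0,"dz":-40,"spin":0},{"claw":30,"dx":-20,"dy":0,"dz":-80,"spin":0},{"claw":60,"dx":-20,"dy":0,"dz":-120,"spin":0},{"claw":60,"dx":-40,"dy":0,"dz":-145,"spin":0},{"claw":60,"dx":-60,"dy":0,"dz":-145,"spin":0},{"claw":60,"dx":-60,"dy":0,"dz":-145,"spin":0}]'
python3 - <<'E'
from h import *
im=get_image('top')
for c,a in blobs(im,(5,180,120),(18,255,255),roi=(355,180,410,290)): print(c,a,px2plane(im,[c],.072).round(4))
for c,a in blobs(im,(105,150,80),(125,255,255),roi=(400,150,500,310)): print('blue',c,a,px2plane(im,[c],.067).round(4))
plan([.5626,-.3406,.19],175.7)
E
```

```text
time: 19.75
position: [0.5688, -0.1994, 0.1886]
tool_rot: [0.124, 3.137, 0.001]
ft_force: [-1.3, 0.2, -0.7]
grip_width: 0.301
grip_force: 0.0
[382.1 270.8] 196 [[ 0.4815 -0.1911  0.072 ]]
dx -7.3 dy -141.6 dz -3.4 spin -0.2 | t 19.8
```

```bash
python3 - <<'E'
from h import *
im=get_image('side')
for c,a in blobs(im,(105,150,60),(125,255,255),roi=(240,180,360,225)): print('blue',c,a,px2plane(im,[c],.067).round(4),px2plane(im,[c],.064).round(4))
E
python3 -m jog '[{"claw":60,"dx":-40,"dy":-40,"dz":0,"spin":0},{"claw":60,"dx":-80,"dy":-70,"dz":0,"spin":0},{"claw":60,"dx":-110,"dy":-90,"dz":0,"spin":0},{"claw":60,"dx":-130,"dy":-90,"dz":0,"spin":0},{"claw":60,"dx":-130,"dy":-90,"dz":0,"spin":0},{"claw":60,"dx":-130,"dy":-90,"dz":0,"spin":0}]'
python3 - <<'E'
from h import *
im=get_image('top')
for c,a in blobs(im,(105,150,60),(125,255,255),roi=(400,150,500,310)): print('blue',c,a,px2plane(im,[c],.067).round(4))
im=get_image('side')
for c,a in blobs(im,(105,150,60),(125,255,255),roi=(240,180,360,225)): print('blue',c,a,px2plane(im,[c],.066).round(4))
plan([.5626,-.3406,.19],175.7)
E
```

```text
time: 20.35
position: [0.6874, -0.299, 0.1828]
tool_rot: [-0.125, -3.132, -0.006]
ft_force: [-0.1, 1.0, -0.4]
grip_width: 0.683
grip_force: 0.0
blue [441.6 237. ] 177 [[ 0.5628 -0.3409  0.067 ]]
blue [307.6 198.4] 12 [[ 0.5607 -0.3227  0.066 ]]
dx 120.7 dy -52.2 dz -3.7 spin -0.2 | t 20.4
```

```bash
python3 -m jog '[{"claw":62,"dx":40,"dy":-20,"dz":0,"spin":0},{"claw":62,"dx":80,"dy":-40,"dz":0,"spin":0},{"claw":62,"dx":115,"dy":-52,"dz":0,"spin":0},{"claw":62,"dx":121,"dy":-52,"dz":0,"spin":0},{"claw":62,"dx":121,"dy":-52,"dz":0,"spin":0},{"claw":62,"dx":121,"dy":-52,"dz":0,"spin":0}]'
python3 - <<'E'
from h import *
plan([.5628,-.3409,.053],175.7)
E
```

```text
time: 20.95
position: [0.5628, -0.3411, 0.1888]
tool_rot: [0.125, 3.138, -0.003]
ft_force: [-0.1, 0.3, 0.5]
grip_width: 0.712
grip_force: 0.0
dx 0.1 dy 0.4 dz 135.8 spin -0.3 | t 20.9
```

```bash
python3 -m jog '[{"claw":62,"dx":0,"dy":0,"dz":40,"spin":0},{"claw":62,"dx":0,"dy":0,"dz":80,"spin":0},{"claw":62,"dx":0,"dy":0,"dz":115,"spin":0},{"claw":62,"dx":0,"dy":0,"dz":135,"spin":0},{"claw":62,"dx":0,"dy":0,"dz":135,"spin":0},{"claw":30,"dx":0,"dy":0,"dz":135,"spin":0},{"claw":30,"dx":0,"dy":0,"dz":135,"spin":0},{"claw":30,"dx":0,"dy":0,"dz":135,"spin":0},{"claw":30,"dx":0,"dy":0,"dz":135,"spin":0},{"claw":30,"dx":0,"dy":0,"dz":135,"spin":0},{"claw":30,"dx":0,"dy":0,"dz":135,"spin":0},{"claw":30,"dx":0,"dy":0,"dz":135,"spin":0}]' 25
python3 -m jog '[{"claw":30,"dx":0,"dy":0,"dz":-25,"spin":0},{"claw":30,"dx":0,"dy":0,"dz":-50,"spin":0},{"claw":30,"dx":0,"dy":0,"dz":-60,"spin":0},{"claw":30,"dx":0,"dy":0,"dz":-60,"spin":0}]' 25
python3 - <<'E'
from h import *
plan([.572,-.1972,.120],175.7)
plan([.572,-.1972,.060],175.7)
E
```

```text
time: 21.95
position: [0.565, -0.3424, 0.0547]
tool_rot: [0.125, 3.136, -0.003]
ft_force: [-0.2, -1.3, 6.3]
grip_width: 0.463
grip_force: 24.9
time: 22.28
position: [0.5653, -0.3422, 0.1157]
tool_rot: [0.124, 3.135, -0.004]
ft_force: [0.7, -0.9, -0.2]
grip_width: 0.462
grip_force: 25.0
dx 4.8 dy 145.1 dz -4.7 spin -0.2 | t 22.3
dx 5.1 dy 145.3 dz 55.3 spin -0.2 | t 22.3
```

```bash
python3 -m jog '[{"claw":30,"dx":0,"dy":30,"dz":-5,"spin":0},{"claw":30,"dx":0,"dy":60,"dz":-5,"spin":0},{"claw":30,"dx":0,"dy":90,"dz":-5,"spin":0},{"claw":30,"dx":0,"dy":120,"dz":-5,"spin":0},{"claw":30,"dx":0,"dy":140,"dz":-5,"spin":0},{"claw":30,"dx":0,"dy":145,"dz":-5,"spin":0},{"claw":30,"dx":0,"dy":145,"dz":-5,"spin":0},{"claw":30,"dx":0,"dy":145,"dz":20,"spin":0},{"claw":30,"dx":0,"dy":145,"dz":40,"spin":0},{"claw":30,"dx":0,"dy":145,"dz":50,"spin":0},{"claw":30,"dx":0,"dy":145,"dz":53,"spin":0},{"claw":30,"dx":0,"dy":145,"dz":53,"spin":0}]' 25
python3 -m jog '[{"claw":30,"dx":0,"dy":0,"dz":1,"spin":0},{"claw":30,"dx":0,"dy":0,"dz":2,"spin":0},{"claw":30,"dx":0,"dy":0,"dz":2,"spin":0}]' 25
```

```text
time: 23.28
position: [0.5743, -0.2, 0.0593]
tool_rot: [-0.129, -3.137, 0.003]
ft_force: [0.3, 0.5, -0.3]
grip_width: 0.46
grip_force: 25.0
time: 23.53
position: [0.5751, -0.1992, 0.0587]
tool_rot: [0.127, 3.139, -0.004]
ft_force: [-3.7, -1.6, 7.0]
grip_width: 0.454
grip_force: 25.0
```

```bash
python3 -m jog '[{"claw":44,"dx":0,"dy":0,"dz":0,"spin":0},{"claw":50,"dx":0,"dy":0,"dz":0,"spin":0},{"claw":60,"dx":0,"dy":0,"dz":0,"spin":0},{"claw":60,"dx":0,"dy":0,"dz":0,"spin":0},{"claw":60,"dx":0,"dy":0,"dz":-30,"spin":0},{"claw":60,"dx":0,"dy":0,"dz":-65,"spin":0},{"claw":60,"dx":0,"dy":0,"dz":-100,"spin":0},{"claw":60,"dx":0,"dy":0,"dz":-135,"spin":0},{"claw":30,"dx":-60,"dy":0,"dz":-140,"spin":0},{"claw":30,"dx":-120,"dy":0,"dz":-140,"spin":0},{"claw":30,"dx":-120,"dy":0,"dz":-140,"spin":0},{"claw":30,"dx":-120,"dy":0,"dz":-140,"spin":0}]'
python3 - <<'E'
from h import *
im=get_image('top')
for c,a in blobs(im,(105,150,60),(125,255,255),roi=(372,180,480,265)): print('blue',c,a,px2plane(im,[c],.072).round(4))
for c,a in blobs(im,(5,180,120),(18,255,255),roi=(355,180,410,290)): print(c,a,px2plane(im,[c],.072).round(4))
def Mi(w):
    a=np.radians(MY);d=w[:2]-P0[:2];return np.array([d[0]*np.cos(a)+d[1]*np.sin(a),-d[0]*np.sin(a)+d[1]*np.cos(a)])
for lo,hi in [((0,120,60),(4,255,255)),((170,80,60),(179,255,255)),((24,150,120),(32,255,255))]:
  for c,a in blobs(im,lo,hi,amin=3,roi=(185,200,310,280)):
    w=px2plane(im,[c],.093)[0];print(c,a,w.round(4),Mi(w).round(4))
E
```

```text
time: 24.53
position: [0.6994, -0.2056, 0.1938]
tool_rot: [0.123, 3.138, 0.007]
ft_force: [-1.7, 0.7, -1.8]
grip_width: 0.472
grip_force: 0.0
blue [384.6 181.6] 36 [[ 0.7003 -0.2044  0.072 ]]
blue [386.6 232.2] 264 [[ 0.5745 -0.2049  0.072 ]]
[382.1 270.8] 198 [[ 0.4815 -0.1911  0.072 ]]
[206.4 222.1] 9 [0.5977 0.225  0.093 ] [0.0348 0.0832]
[277.2 230.2] 15 [0.5774 0.0576 0.093 ] [ 0.0286 -0.0853]
[298.7 256.1] 15 [0.5159 0.0073 0.093 ] [-0.0285 -0.1406]
```

```bash
python3 - <<'E'
from h import *
plan(M(.0348,.0832,.15),175.2)
E
```

```text
dx 132.1 dy 421.2 dz 46.1 spin 0.3 | t 24.6
```

```bash
python3 -m jog '[{"claw":30,"dx":132,"dy":421,"dz":0,"spin":0},{"claw":30,"dx":132,"dy":421,"dz":0,"spin":0},{"claw":30,"dx":132,"dy":421,"dz":0,"spin":0},{"claw":30,"dx":132,"dy":421,"dz":0,"spin":0},{"claw":30,"dx":132,"dy":421,"dz":0,"spin":0},{"claw":30,"dx":132,"dy":421,"dz":0,"spin":0},{"claw":30,"dx":132,"dy":421,"dz":0,"spin":0},{"claw":30,"dx":132,"dy":421,"dz":0,"spin":0},{"claw":30,"dx":132,"dy":421,"dz":0,"spin":0},{"claw":30,"dx":132,"dy":421,"dz":0,"spin":0},{"claw":30,"dx":132,"dy":421,"dz":0,"spin":0},{"claw":30,"dx":132,"dy":421,"dz":0,"spin":0},{"claw":30,"dx":132,"dy":421,"dz":20,"spin":0},{"claw":30,"dx":132,"dy":421,"dz":46,"spin":0},{"claw":30,"dx":132,"dy":421,"dz":46,"spin":0},{"claw":30,"dx":132,"dy":421,"dz":46,"spin":0}]'
python3 - <<'E'
from h import *
plan(M(.0348,.0832,.080),175.2)
E
```

```text
time: 25.92
position: [0.5952, 0.2219, 0.1504]
tool_rot: [-0.126, -3.136, 0.004]
ft_force: [-0.7, 0.1, 1.3]
grip_width: 0.341
grip_force: 0.0
dx -2.3 dy 3.4 dz 70.4 spin 0.2 | t 25.9
```

```bash
python3 -m jog '[{"claw":30,"dx":-2,"dy":3,"dz":25,"spin":0},{"claw":30,"dx":-2,"dy":3,"dz":50,"spin":0},{"claw":30,"dx":-2,"dy":3,"dz":70,"spin":0},{"claw":30,"dx":-2,"dy":3,"dz":70,"spin":0},{"claw":30,"dx":-2,"dy":3,"dz":70,"spin":0},{"claw":4,"dx":-2,"dy":3,"dz":70,"spin":0},{"claw":4,"dx":-2,"dy":3,"dz":70,"spin":0},{"claw":4,"dx":-2,"dy":3,"dz":70,"spin":0},{"claw":4,"dx":-2,"dy":3,"dz":70,"spin":0},{"claw":4,"dx":-2,"dy":3,"dz":70,"spin":0}]' 15
```

```text
time: 26.75
position: [0.5995, 0.2258, 0.0828]
tool_rot: [0.125, 3.137, -0.002]
ft_force: [-1.1, -1.8, 4.7]
grip_width: 0.109
grip_force: 15.0
```

Post gripped (9.5 mm). I'll swing the left half shut along its arc.

```bash
python3 -m jog '[{"claw":4,"dx":6,"dy":0,"dz":0,"spin":0},{"claw":4,"dx":12,"dy":-1,"dz":0,"spin":0},{"claw":4,"dx":18,"dy":-2.5,"dz":0,"spin":0},{"claw":4,"dx":23.5,"dy":-4,"dz":0,"spin":0},{"claw":4,"dx":34,"dy":-9,"dz":0,"spin":0},{"claw":4,"dx":44,"dy":-15,"dz":0,"spin":0},{"claw":4,"dx":53,"dy":-23,"dz":0,"spin":0},{"claw":4,"dx":61,"dy":-31.5,"dz":0,"spin":0},{"claw":4,"dx":67.5,"dy":-41,"dz":0,"spin":0},{"claw":4,"dx":71.5,"dy":-49,"dz":0,"spin":0},{"claw":4,"dx":73.5,"dy":-53,"dz":0,"spin":0},{"claw":4,"dx":74,"dy":-55,"dz":0,"spin":0},{"claw":4,"dx":74,"dy":-55,"dz":0,"spin":0},{"claw":4,"dx":74,"dy":-55,"dz":0,"spin":0}]' 15
python3 - <<'E'
from h import *
def Mi(w):
    a=np.radians(MY);d=w[:2]-P0[:2];return np.array([d[0]*np.cos(a)+d[1]*np.sin(a),-d[0]*np.sin(a)+d[1]*np.cos(a)])
print(Mi(get_state()['position']))
E
```

```text
time: 27.92
position: [0.5183, 0.1805, 0.0825]
tool_rot: [-0.121, -3.137, -0.004]
ft_force: [-6.2, 3.0, 10.0]
grip_width: 0.107
grip_force: 15.0
[-0.04056506  0.03225923]
```

```bash
python3 -m jog '[{"claw":20,"dx":0,"dy":0,"dz":0,"spin":0},{"claw":20,"dx":0,"dy":0,"dz":0,"spin":0},{"claw":22,"dx":0,"dy":0,"dz":0,"spin":0},{"claw":22,"dx":0,"dy":0,"dz":-35,"spin":0},{"claw":30,"dx":0,"dy":0,"dz":-70,"spin":0},{"claw":30,"dx":0,"dy":0,"dz":-75,"spin":0},{"claw":30,"dx":-25,"dy":-40,"dz":-75,"spin":0},{"claw":30,"dx":-50,"dy":-80,"dz":-75,"spin":0},{"claw":30,"dx":-69,"dy":-118,"dz":-75,"spin":0},{"claw":30,"dx":-69,"dy":-118,"dz":-75,"spin":0},{"claw":30,"dx":-69,"dy":-118,"dz":-75,"spin":0}]' 15
python3 - <<'E'
from h import *
plan(M(.0286,-.0853,.081),175.2)
im=get_image('top')
def Mi(w):
    a=np.radians(MY);d=w[:2]-P0[:2];return np.array([d[0]*np.cos(a)+d[1]*np.sin(a),-d[0]*np.sin(a)+d[1]*np.cos(a)])
for lo,hi in [((0,120,60),(4,255,255)),((24,150,120),(32,255,255))]:
  for c,a in blobs(im,lo,hi,amin=3,roi=(185,200,310,280)):
    w=px2plane(im,[c],.093)[0];print(c,a,w.round(4),Mi(w).round(4))
E
```

```text
time: 28.83
position: [0.5812, 0.0479, 0.1553]
tool_rot: [-0.139, -3.138, 0.003]
ft_force: [-0.6, 0.6, 0.3]
grip_width: 0.345
grip_force: 0.0
dx 4.7 dy 9.5 dz 74.3 spin -0.3 | t 28.8
[225.4 254.3] 9 [0.521  0.1786 0.093 ] [-0.0377  0.0305]
```

```bash
python3 -m jog '[{"claw":30,"dx":5,"dy":9,"dz":0,"spin":0},{"claw":30,"dx":5,"dy":9,"dz":25,"spin":0},{"claw":30,"dx":5,"dy":9.5,"dz":50,"spin":0},{"claw":30,"dx":5,"dy":9.5,"dz":74,"spin":0},{"claw":30,"dx":5,"dy":9.5,"dz":74,"spin":0},{"claw":30,"dx":5,"dy":9.5,"dz":74,"spin":0},{"claw":4,"dx":5,"dy":9.5,"dz":74,"spin":0},{"claw":4,"dx":5,"dy":9.5,"dz":74,"spin":0},{"claw":4,"dx":5,"dy":9.5,"dz":74,"spin":0},{"claw":4,"dx":5,"dy":9.5,"dz":74,"spin":0},{"claw":4,"dx":5,"dy":9.5,"dz":74,"spin":0}]' 15
```

```text
time: 29.8
position: [0.5767, 0.0595, 0.0843]
tool_rot: [0.129, 3.138, -0.011]
ft_force: [-3.1, -8.8, 6.1]
grip_width: 0.108
grip_force: 15.0
```

```bash
python3 - <<'E'
from h import *
a=np.radians(MY);d=get_state()['position'][:2]-P0[:2];print([d[0]*np.cos(a)+d[1]*np.sin(a),-d[0]*np.sin(a)+d[1]*np.cos(a)])
E
```

```text
[np.float64(0.027761637052379974), np.float64(-0.08351968778395807)]
```

```bash
python3 -m jog '[{"claw":4,"dx":5,"dy":0,"dz":0,"spin":0},{"claw":4,"dx":9,"dy":1,"dz":0,"spin":0},{"claw":4,"dx":15,"dy":2,"dz":0,"spin":0},{"claw":4,"dx":20,"dy":4,"dz":0,"spin":0},{"claw":4,"dx":30.5,"dy":9,"dz":0,"spin":0},{"claw":4,"dx":40,"dy":15.5,"dz":0,"spin":0},{"claw":4,"dx":49,"dy":23,"dz":0,"spin":0},{"claw":4,"dx":56.5,"dy":32,"dz":0,"spin":0},{"claw":4,"dx":61,"dy":40,"dz":0,"spin":0},{"claw":4,"dx":65,"dy":48,"dz":0,"spin":0},{"claw":4,"dx":67,"dy":53,"dz":0,"spin":0},{"claw":4,"dx":67.5,"dy":54,"dz":0,"spin":0},{"claw":4,"dx":67.5,"dy":54,"dz":0,"spin":0},{"claw":4,"dx":67.5,"dy":54,"dz":0,"spin":0}]' 15
python3 -m jog '[{"claw":22,"dx":0,"dy":0,"dz":0,"spin":0},{"claw":22,"dx":0,"dy":0,"dz":0,"spin":0},{"claw":22,"dx":0,"dy":0,"dz":0,"spin":0},{"claw":22,"dx":0,"dy":0,"dz":-35,"spin":0},{"claw":30,"dx":0,"dy":0,"dz":-70,"spin":0},{"claw":30,"dx":0,"dy":-40,"dz":-90,"spin":0},{"claw":30,"dx":0,"dy":-80,"dz":-90,"spin":0},{"claw":30,"dx":0,"dy":-120,"dz":-90,"spin":0},{"claw":30,"dx":0,"dy":-160,"dz":-90,"spin":0},{"claw":30,"dx":0,"dy":-160,"dz":-90,"spin":0},{"claw":30,"dx":0,"dy":-160,"dz":-90,"spin":0}]' 15
python3 - <<'E'
from h import *
im=get_image('top');f=im['frame'][:,:,::-1]
cv2.imwrite('pics/t4.png',cv2.resize(f[205:290,190:310],None,fx=6.5,fy=6.5,interpolation=2))
def Mi(w):
    a=np.radians(MY);d=w[:2]-P0[:2];return np.array([d[0]*np.cos(a)+d[1]*np.sin(a),-d[0]*np.sin(a)+d[1]*np.cos(a)])
for lo,hi in [((0,120,60),(4,255,255)),((24,150,120),(32,255,255))]:
  for c,a in blobs(im,lo,hi,amin=3,roi=(185,200,310,290)):
    w=px2plane(im,[c],.093)[0];print(c,a,w.round(4),Mi(w).round(4))
E
```

```text
time: 30.97
position: [0.5121, 0.1171, 0.0836]
tool_rot: [-0.13, -3.136, 0.017]
ft_force: [-6.5, -13.8, 10.5]
grip_width: 0.112
grip_force: 15.0
time: 31.88
position: [0.5005, -0.0384, 0.1732]
tool_rot: [0.133, 3.137, -0.001]
ft_force: [0.4, 1.0, -0.7]
grip_width: 0.345
grip_force: 0.0
[225.4 254.3] 9 [0.521  0.1786 0.093 ] [-0.0377  0.0305]
[239.2 288.7] 6 [0.4409 0.1453 0.093 ] [-0.1148 -0.0093]
```

View pics/t4.png

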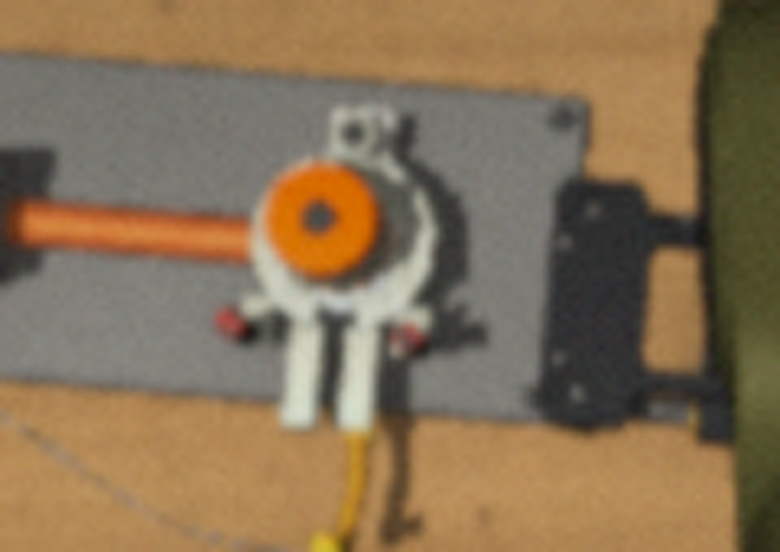

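Both halves are shut round the filter, with the red tips at crop (233,322) and (410,335). The latch lever points forward with its tip at (325,545).

```bash
python3 - <<'E'
from h import *
plan(M(-.116,-.011,.16),175.2)
plan(M(-.116,-.011,.082),175.2)
E
```

```text
dx 75.5 dy 174.1 dz 13.2 spin 0.2 | t 31.9
dx 75.6 dy 174.1 dz 91.2 spin 0.2 | t 31.9
```

```bash
python3 -m jog '[{"claw":30,"dx":75,"dy":40,"dz":0,"spin":0},{"claw":30,"dx":75,"dy":80,"dz":0,"spin":0},{"claw":30,"dx":75,"dy":120,"dz":0,"spin":0},{"claw":30,"dx":75,"dy":155,"dz":0,"spin":0},{"claw":30,"dx":75,"dy":174,"dz":10,"spin":0},{"claw":30,"dx":75,"dy":174,"dz":10,"spin":0},{"claw":30,"dx":75,"dy":174,"dz":10,"spin":0},{"claw":30,"dx":75,"dy":174,"dz":10,"spin":0}]' 15
python3 - <<'E'
from h import *
plan(M(-.116,-.011,.082),175.2)
E
```

```text
time: 32.6
position: [0.4387, 0.1446, 0.1626]
tool_rot: [-0.119, -3.139, -0.0]
ft_force: [-0.1, 0.1, 0.1]
grip_width: 0.341
grip_force: 0.0
dx -0.8 dy -0.8 dz 80.6 spin 0.4 | t 32.6
```

```bash
python3 -m jog '[{"claw":30,"dx":-1,"dy":-1,"dz":25,"spin":0},{"claw":30,"dx":-1,"dy":-1,"dz":50,"spin":0},{"claw":30,"dx":-1,"dy":-1,"dz":80,"spin":0},{"claw":30,"dx":-1,"dy":-1,"dz":80,"spin":0},{"claw":30,"dx":-1,"dy":-1,"dz":80,"spin":0},{"claw":4,"dx":-1,"dy":-1,"dz":80,"spin":0},{"claw":4,"dx":-1,"dy":-1,"dz":80,"spin":0},{"claw":4,"dx":-1,"dy":-1,"dz":80,"spin":0},{"claw":4,"dx":-1,"dy":-1,"dz":80,"spin":0},{"claw":4,"dx":-1,"dy":-1,"dz":80,"spin":0}]' 15
python3 - <<'E'
from h import *
a=np.radians(MY);d=get_state()['position'][:2]-P0[:2];print([d[0]*np.cos(a)+d[1]*np.sin(a),-d[0]*np.sin(a)+d[1]*np.cos(a)])
E
```

```text
time: 33.43
position: [0.441, 0.1424, 0.0836]
tool_rot: [0.125, 3.137, -0.0]
ft_force: [0.1, 0.6, 4.2]
grip_width: 0.107
grip_force: 15.0
[np.float64(-0.11435717842174646), np.float64(-0.012182627600740664)]
```

```bash
python3 -m jog '[{"claw":4,"dx":0,"dy":4,"dz":0,"spin":0},{"claw":4,"dx":-0.7,"dy":8,"dz":0,"spin":0},{"claw":4,"dx":-3,"dy":16,"dz":0,"spin":0},{"claw":4,"dx":-6.5,"dy":23.5,"dz":0,"spin":0},{"claw":4,"dx":-11,"dy":30.5,"dz":0,"spin":0},{"claw":4,"dx":-17,"dy":36.5,"dz":0,"spin":0},{"claw":4,"dx":-24,"dy":41.5,"dz":0,"spin":0},{"claw":4,"dx":-30,"dy":44.5,"dz":0,"spin":0},{"claw":4,"dx":-36,"dy":46.5,"dz":0,"spin":0},{"claw":4,"dx":-40,"dy":47,"dz":0,"spin":0},{"claw":4,"dx":-40,"dy":47,"dz":0,"spin":0},{"claw":4,"dx":-40,"dy":47,"dz":0,"spin":0}]' 15
python3 - <<'E'
from h import *
a=np.radians(MY);d=get_state()['position'][:2]-P0[:2];print([d[0]*np.cos(a)+d[1]*np.sin(a),-d[0]*np.sin(a)+d[1]*np.cos(a)])
E
```

```text
time: 34.43
position: [0.4819, 0.186, 0.0825]
tool_rot: [-0.124, -3.135, 0.003]
ft_force: [-6.6, -2.2, 8.7]
grip_width: 0.107
grip_force: 15.0
[np.float64(-0.07729923884821299), np.float64(0.03462146774509543)]
```

```bash
python3 -m jog '[{"claw":22,"dx":0,"dy":0,"dz":0,"spin":0},{"claw":22,"dx":0,"dy":0,"dz":0,"spin":0},{"claw":24,"dx":0,"dy":0,"dz":0,"spin":0},{"claw":24,"dx":0,"dy":0,"dz":-35,"spin":0},{"claw":50,"dx":0,"dy":0,"dz":-70,"spin":0},{"claw":50,"dx":0,"dy":0,"dz":-80,"spin":0},{"claw":50,"dx":0,"dy":0,"dz":-80,"spin":0}]' 15
python3 - <<'E'
from h import *
plan([.520,.309,.16],175.2)
E
```

```text
time: 35.02
position: [0.486, 0.187, 0.1657]
tool_rot: [0.125, 3.133, 0.002]
ft_force: [0.3, 0.8, -0.3]
grip_width: 0.423
grip_force: 0.0
dx -24.2 dy 124.3 dz 6.0 spin 0.2 | t 35.0
```

```bash
python3 -m jog '[{"claw":50,"dx":-8,"dy":40,"dz":0,"spin":0},{"claw":50,"dx":-16,"dy":80,"dz":0,"spin":0},{"claw":50,"dx":-24,"dy":115,"dz":0,"spin":0},{"claw":50,"dx":-24,"dy":124,"dz":0,"spin":0},{"claw":50,"dx":-24,"dy":124,"dz":0,"spin":0},{"claw":50,"dx":-24,"dy":124,"dz":0,"spin":0},{"claw":50,"dx":-24,"dy":124,"dz":0,"spin":0}]' 15
python3 - <<'E'
from h import *
plan([.520,.309,.047],175.2)
im=get_image('top')
def Mi(w):
    a=np.radians(MY);d=w[:2]-P0[:2];return np.array([d[0]*np.cos(a)+d[1]*np.sin(a),-d[0]*np.sin(a)+d[1]*np.cos(a)])
for lo,hi in [((0,120,60),(4,255,255)),((24,150,120),(32,255,255))]:
  for c,a in blobs(im,lo,hi,amin=3,roi=(190,200,310,290)):
    w=px2plane(im,[c],.093)[0];print(c,a,w.round(4),Mi(w).round(4))
E
```

```text
time: 35.6
position: [0.5172, 0.3058, 0.1615]
tool_rot: [-0.126, -3.138, 0.004]
ft_force: [0.2, 0.3, -0.3]
grip_width: 0.574
grip_force: 0.0
dx -2.6 dy 3.7 dz 114.5 spin 0.2 | t 35.6
[224.9 254. ] 8 [0.5217 0.1797 0.093 ] [-0.0371  0.0318]
[252.6 256.6] 8 [0.5153 0.1149 0.093 ] [-0.038  -0.0334]
[222.  271.8] 10 [0.4802 0.1858 0.093 ] [-0.079   0.0343]
```

All three are shut: posts at (−37,32), (−38,−33) and (−79,34) mm. Now the valve.

```bash
python3 -m jog '[{"claw":50,"dx":-2,"dy":3,"dz":30,"spin":0},{"claw":50,"dx":-2,"dy":3.5,"dz":60,"spin":0},{"claw":50,"dx":-2,"dy":3.5,"dz":90,"spin":0},{"claw":50,"dx":-2,"dy":3.5,"dz":113,"spin":0},{"claw":50,"dx":-2,"dy":3.5,"dz":113,"spin":0},{"claw":50,"dx":-2,"dy":3.5,"dz":113,"spin":0},{"claw":20,"dx":-2,"dy":3.5,"dz":113,"spin":0},{"claw":20,"dx":-2,"dy":3.5,"dz":113,"spin":0},{"claw":20,"dx":-2,"dy":3.5,"dz":113,"spin":0},{"claw":20,"dx":-2,"dy":3.5,"dz":113,"spin":0},{"claw":20,"dx":-2,"dy":3.5,"dz":113,"spin":0}]' 30
python3 -m jog '[{"claw":20,"dx":6,"dy":0,"dz":0,"spin":0},{"claw":20,"dx":12,"dy":0,"dz":0,"spin":0},{"claw":20,"dx":18,"dy":0,"dz":0,"spin":0},{"claw":20,"dx":24,"dy":0,"dz":0,"spin":0},{"claw":20,"dx":28,"dy":0,"dz":0,"spin":0},{"claw":20,"dx":31,"dy":0,"dz":0,"spin":0},{"claw":20,"dx":32,"dy":0,"dz":0,"spin":0},{"claw":20,"dx":32,"dy":0,"dz":0,"spin":0}]' 30
```

```text
time: 36.57
position: [0.5207, 0.309, 0.0509]
tool_rot: [0.126, 3.137, -0.006]
ft_force: [-0.5, -6.0, 5.8]
grip_width: 0.328
grip_force: 30.0
time: 37.23
position: [0.4927, 0.3114, 0.051]
tool_rot: [0.128, 3.13, -0.002]
ft_force: [9.1, -4.3, 0.1]
grip_width: 0.334
grip_force: 30.0
```

```bash
python3 -m jog '[{"claw":40,"dx":0,"dy":0,"dz":0,"spin":0},{"claw":50,"dx":0,"dy":0,"dz":0,"spin":0},{"claw":50,"dx":0,"dy":0,"dz":0,"spin":0},{"claw":50,"dx":0,"dy":0,"dz":0,"spin":0},{"claw":50,"dx":0,"dy":0,"dz":-35,"spin":0},{"claw":50,"dx":0,"dy":0,"dz":-75,"spin":0},{"claw":50,"dx":0,"dy":0,"dz":-115,"spin":0},{"claw":50,"dx":0,"dy":0,"dz":-150,"spin":0},{"claw":50,"dx":0,"dy":-40,"dz":-150,"spin":0},{"claw":50,"dx":0,"dy":-80,"dz":-150,"spin":0},{"claw":50,"dx":0,"dy":-120,"dz":-150,"spin":0},{"claw":50,"dx":0,"dy":-160,"dz":-150,"spin":0},{"claw":50,"dx":0,"dy":-200,"dz":-150,"spin":0},{"claw":50,"dx":0,"dy":-240,"dz":-150,"spin":0},{"claw":50,"dx":0,"dy":-280,"dz":-150,"spin":0},{"claw":50,"dx":0,"dy":-310,"dz":-150,"spin":0},{"claw":50,"dx":0,"dy":-310,"dz":-150,"spin":0},{"claw":50,"dx":0,"dy":-310,"dz":-150,"spin":0}]'
python3 - <<'E'
from h import *
im=get_image('top');f=im['frame'][:,:,::-1]
for c,a in blobs(im,(0,180,90),(4,255,255),roi=(150,180,200,300)): print(c,a,px2plane(im,[c],.045).round(3))
cv2.imwrite('pics/t5.png',cv2.resize(f[165:325,150:480],None,fx=2.4,fy=2.4,interpolation=2))
E
```

```text
time: 38.73
position: [0.4628, 0.0032, 0.1993]
tool_rot: [-0.13, -3.138, 0.0]
ft_force: [0.0, 0.2, 0.3]
grip_width: 0.573
grip_force: 0.0
[174.4 268. ] 49 [[0.493 0.311 0.045]]
```

View pics/t5.png

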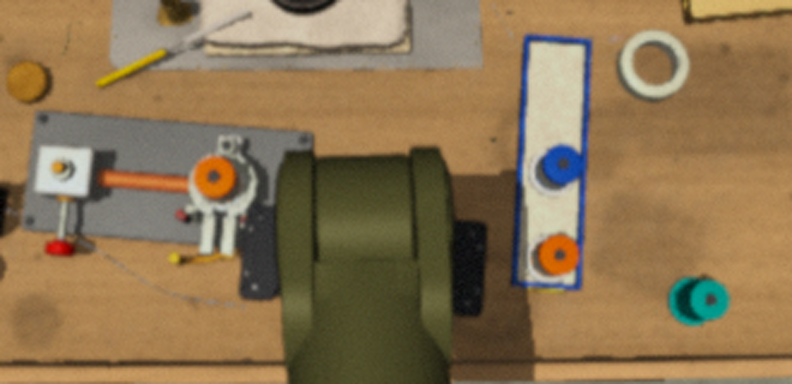

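The valve is out at (60,248), clamp and latch are shut, and orange and blue stand in the lane. One last side view to confirm the blue filter is upright.

```bash
python3 - <<'E'
from h import *
im=get_image('side');f=im['frame'][:,:,::-1]
cv2.imwrite('pics/s7.png',cv2.resize(f[185:365,240:380],None,fx=3.3,fy=3.3,interpolation=2))
E
```

```text
(no output)
```

View pics/s7.png

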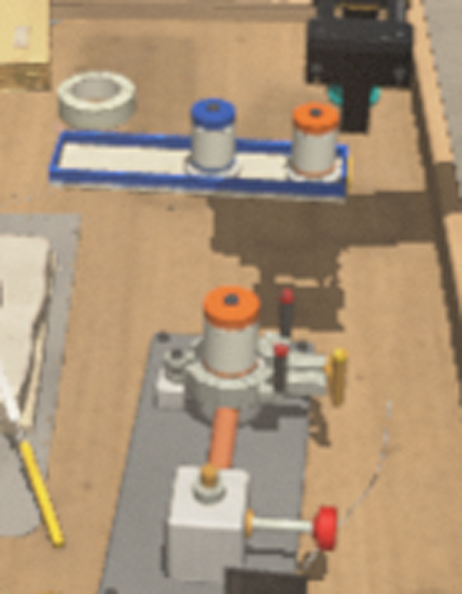

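Both spares stand upright in the lane (crop 213,135 and 315,140). The filter is clamped, the latch is shut and the knob is out, so I'm handing in.

```bash
python3 -c "
from bench import *
print(close_job())"
```

```text
the job is handed in; nothing more can be done
None
```

The job is handed in, done in the order asked: the front orange filter is clamped and latched on the port, the valve was pushed home first and is now fully out again, the other orange filter is against the front stop, and the only blue filter present stands in the lane behind it; two slips to note are a typing error that drove the open fingers about 30 mm too far toward the valve block (peak force not recorded) and the second orange filter tipping about 35° in the grip before I righted it.

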